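# Sheet tray onto the third rail pair of a bench rack

## Robot

A 6-joint arm with a two-finger parallel gripper is mounted at the origin on the work surface. World frame = base frame: x ahead of the robot, y to its left, z up, the work surface at z = 0. Lengths are in mm, angles in rad, forces in N, time in s.
With the tool pointing down it reaches from about 350 to 775 mm from the base axis. Payload 7.3 kg.
Tool frame: the origin (TCP) lies at the very end of the fingers, on their centre line; the grasp point (between the pads) lies 19 mm behind it; x points along the fingers, y is the direction in which the jaws open and shut, and the axes are right-handed (so a half turn about x gives the same grasp; the last joint's range is limited). The gripper opens to 92 mm and grips with 3 to 60 N. Pads are 19 mm wide; open, the fingers measure 130 mm over their backs; the gripper's body (75 mm by 190 mm) begins 47 mm behind the grasp point.
Start: joints at [1.064, 0.342, 1.524, -0, 1.275, -0.146], TCP at [185.324, 491.223, 226.741] pointing down, gripper open.
Joint ranges: [-2.53, 2.53], [-0.77, 2.02], [0.04, 2.7], [-1, 4.14], [0.28, 2.66], [-3.11, 3.11]. Speed limits (rad/s): [2.57, 2.57, 3.14, 3.14, 3.14, 3.14].

## Interface

Orientations are given as [roll, pitch, yaw] about the fixed x, y, z axes, in that order (R = Rz(yaw) Ry(pitch) Rx(roll)).
In Python, from plant import sensors, capture, bot gives the robot as it stands.
- The arm moves only by the shell command python3 -m crank 'ROWS' [OPENING]. ROWS is JSON, a list of rows, each an object of numbers: "dx", "dy", "dz": the shift along the tool's x, y, z in cm; "spin": the turn about the tool's x in rad. A call has 1 to 20 rows; each row is the pose to reach, as a shift and turn from the pose commanded when the call began, along the tool's axes at that moment; what a row does not reach only later rows make up. A row lasts 1/12 s, in which the tool goes at most 41.7 mm and 7.16 degrees, less where a joint would pass 70% of its speed; a pose out of reach is approached as far as the arm can. A call with a gripper value outside its range is refused whole. OPENING is the opening in per cent of the stroke, from 0 (shut) to 100 (fully open), set as the call begins (- or left out, the last holds). The fingers move at their own pace and stop on an object; the grip force is fixed at half the most. Time passes only in rows, so rows that repeat a pose let the fingers close. It gives the time, the measured TCP pose, the force and the opening at its end, in the units of the state.
- sensors.get_obs(): the state, without advancing time (a new reading comes with each control period).
- capture(name): name is "scene" or "side" or "wrist"; returns a dict with "frame" (480x640x3 uint8, blue, green, red), "vfov" (degrees; the focal length in pixels is half the picture's height over the tangent of half this angle, whatever the lens; pixels are square), "cx", "cy" (the principal point, pixels), "view" (4x4, takes a point from world to camera coordinates); the wrist camera has in their place "mount" (4x4, takes a point from camera to tool coordinates, whose origin is the TCP and whose axes are the tool frame's). Camera axes: x right, y down, z forward; pixel columns grow to the right and rows downward; lengths in mm; the calibration is good to about 2 mm. A picture is of the moment at which its call begins: read the wrist's pose just before it. There is no depth.
- bot.close_job(): hands the job in, once; it reports no verdict.
The state is a dict: "time": time; "joint_positions": joint angles; "dq": joint speeds; "tau": joint torques, N m; "tool_pos": TCP position; "tcp_rot": TCP orientation; "contact_force": force on the tool from outside, world axes, zero at the start; "moment": the same for the moment, N m; "grip_width": finger opening in mm.
Only numpy, scipy, OpenCV 4.12 (cv2) and the standard library are available. Lean on these libraries where they do the work, as an engineer would, in place of code of your own. Each camera call takes 0.05 s, during which the arm holds its last target.

## Task

Pick up the parts sheet by its upright grip and gently slide it, grip side out, onto the empty rail pair directly above the sheet that is already in the rack (the third pair from the bottom). Feel for the depth stop behind that pair: push past its soft bumper until the sheet bears solidly on the stop, but stay well under 25 N, then let go and leave it flat in the rails, still fully home with the bumper pressed in. Leave the other sheet, its bushing and the things on the bench where they are.

Things in the scene. Friction and masses are not known exactly. Their poses are not given: they have to be found in the camera images.
- rack: Open grey rack, four pairs of U-channel metal rails; height, place, heading vary. Origin: middle in plan, 10 mm above its foot. +x = push-in direction (mouth at -x), y across, z up. Rails x -80 to +80; ledge tops (a sheet's underside rides there) z = 30, 75 (taken), 120 (wanted), 165 mm. Posts at x +-68, y +-85 up to z 195; crossbar over the rear ones. No top.
- rail3_mouth (a point): Mouth of the wanted (third) rail pair: mid-width, on ledge-top level, at the rails' front end (rack x = -80, z = 120 mm); rack's axes. Channel 9 mm high (upper lip starts 25 mm further in), 154 mm wide between the side webs, 130 mm between ledges. A flared lead-in juts out 16 mm in front: ledge falling by about 6 mm, sides opening by about 5 mm each.
- stop_unit: Depth stop on the rear of the rack, same origin and axes. Carries a steel stop bar, 100 wide, 16 high, centred at z = 124 mm, behind the third pair only. Its front face is clamped anywhere from x = 52 to 70 mm: not measured, to be felt. A 12 mm rubber bumper stands 4 mm ahead of it and gives at 0.2 N (just touched) to 0.6 N (pressed flat) until the sheet meets the solid bar. The bar itself holds firm.
- sheet_center (a point): Middle of the loose sheet's plate, half-way through its thickness. Aluminium, 150 x 150 x 4 mm, low rim (12 mm over the underside) set in 15 mm. +x points to the rear edge (75 mm away), which enters the rack first; z up. 0.25 to 0.4 kg with grip. Starts flat on the bench. Drag in the rails about 1 to 3 N. Home, this point is 75 mm short of the bar's face.
- sheet_grip (a point): Centre of the sheet's grip: a dark upright block 50 mm long (x), 16 mm thick (y, pinch across this) and 36 mm high, its foot level with the sheet's underside, joined by a 20 mm wide neck; it is 140 mm in front (-x) of the plate's middle and 16 mm above it. Same axes as sheet_center.
- sheet: The same loose sheet; origin at the middle of the plate's underside, axes as sheet_center.
- lower_center (a point): Middle of the sheet already lying in the second rail pair, the same plate and rim with only a 12 mm lip for a grip. To be left alone.
- bushing: Steel bushing, 24 mm diameter and 14 mm high, standing on the sheet in the second pair. Origin under its middle. To be left alone.
- oil_jar: Amber glass jar, 48 mm diameter, 75 mm high, standing on the bench; origin under its middle. To be left alone.
- pin_cup: Steel cup, 64 mm diameter, 50 mm high, standing on the bench; origin under its middle. To be left alone.
- driver: Screwdriver 170 mm long lying on the bench. To be left alone.
- brush: Brush 160 mm long lying on the bench. To be left alone.
- hammer: Hammer 220 mm long lying on the bench. To be left alone.
- bench_block: Round rubber bench block, 90 mm diameter, 35 mm high; origin under its middle. To be left alone.

How it is judged:
By the outcome, as a careful person would: the job done as asked, in the order asked, and still so for the second after the job is handed in, with the robot touching nothing.
It also fails if it takes over 58 s, if anything falls off the work surface, if the arm or the gripper's body presses on something with over 40 N, if the wrist force passes 120 N, or if a joint passes its speed limit or range.

## Working session

There is one attempt and no reset: what is moved stays moved. The work goes in short steps, Python scripts to look and compute and a shell command to move; the robot and the scene stay as the last step left them, time stands still between calls to the robot, and variables do not carry over. Pictures are saved under pics/ and viewed, and the job is handed in when it is done.

```bash
ls; mkdir -p pics; cat > h.py <<'E'
import numpy as np,cv2
from plant import sensors,capture,bot
from scipy.spatial.transform import Rotation as Ro
def R(o): return Ro.from_euler('xyz',o).as_matrix()
def snap(name,fn):
    o=sensors.get_obs(); c=capture(name); cv2.imwrite('pics/'+fn+'.png',c['frame'])
    f=240/np.tan(np.radians(c['vfov'])/2)
    if 'view' in c: V=np.array(c['view'])
    else:
        T=np.eye(4);T[:3,:3]=R(o['tcp_rot']);T[:3,3]=o['tool_pos']; V=np.linalg.inv(T@np.array(c['mount']))
    np.savez('pics/'+fn+'.npz',V=V,f=f,cx=c['cx'],cy=c['cy']); return o
def cam(fn):
    d=np.load('pics/'+fn+'.npz');return d['V'],float(d['f']),float(d['cx']),float(d['cy'])
def proj(fn,P):
    V,f,cx,cy=cam(fn);P=np.atleast_2d(P);q=P@V[:3,:3].T+V[:3,3];return np.c_[f*q[:,0]/q[:,2]+cx,f*q[:,1]/q[:,2]+cy]
def onz(fn,uv,z):
    V,f,cx,cy=cam(fn);uv=np.atleast_2d(uv);C=-V[:3,:3].T@V[:3,3]
    d=np.c_[(uv[:,0]-cx)/f,(uv[:,1]-cy)/f,np.ones(len(uv))]@V[:3,:3];return C+d*((z-C[2])/d[:,2])[:,None]
def crop(fn,x,y,w,h,s,out):
    im=cv2.imread('pics/'+fn+'.png')[y:y+h,x:x+w];cv2.imwrite('pics/'+out+'.png',cv2.resize(im,None,fx=s,fy=s,interpolation=cv2.INTER_CUBIC))
E
python3 - <<'E'
from h import *
o=snap('scene','s0');snap('side','d0');snap('wrist','w0');print(o)
for n in('s0','d0','w0'):
    V,f,cx,cy=cam(n);print(n,f,cx,cy,-V[:3,:3].T@V[:3,3])
E
```

```text
pics
{'time': 0.0, 'joint_positions': array([ 1.06397901e+00,  3.42718523e-01,  1.52502313e+00, -4.30131420e-05,
        1.27542493e+00, -1.46019687e-01]), 'dq': array([-0.00078045, -0.00045982, -0.0013035 , -0.00157989,  0.00069424,
       -0.00052305]), 'tau': array([-2.88357387e-04, -4.31234694e+01, -2.44220406e+01,  7.18011567e-02,
        5.60596038e-02, -1.78287419e-04]), 'tool_pos': array([185.13068659, 490.82599829, 226.0450241 ]), 'tcp_rot': array([-1.69068949,  1.56922186, -2.05147457]), 'contact_force': array([-0.67088958,  0.0317555 , -0.57404351]), 'moment': array([ 0.01841215,  0.03730873, -0.03586227]), 'grip_width': 91.96036758292885}
s0 546.0385473096435 313.7447960188668 234.13622243233786 [1276.97642784 -507.11239102 1148.13631766]
d0 599.5934591952872 317.47821392577885 244.4162834369416 [ 478.36963808  965.23922008 1064.25009241]
w0 400.9021167442174 311.7177424946266 238.29078027212984 [106.12407568 520.14522541 384.35656032]
```

View pics/s0.png

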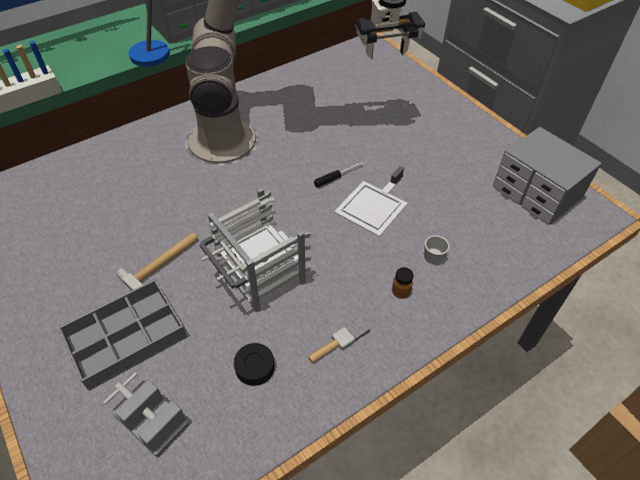

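View pics/d0.png

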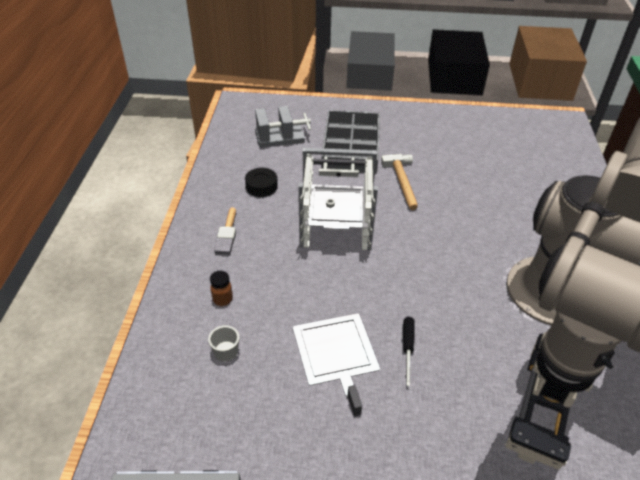

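View pics/w0.png

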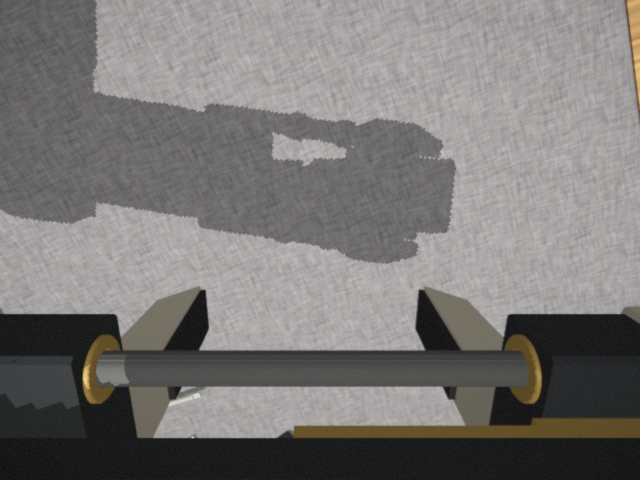

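The scene picture shows the sheet at about (371,207) with its grip at (397,176), and the rack near (257,250). In the side view the sheet is at (336,348), its grip at (354,400), and the rack near (338,205) with its mouth towards the sheet. I'll zoom in on both.

```bash
python3 - <<'E'
from h import *
crop('d0',280,300,110,120,5,'d0a');crop('d0',285,140,105,115,5,'d0b');crop('s0',325,155,90,85,7,'s0a');crop('s0',195,185,125,125,4.8,'s0b')
E
```

```text
(no output)
```

View pics/d0a.png

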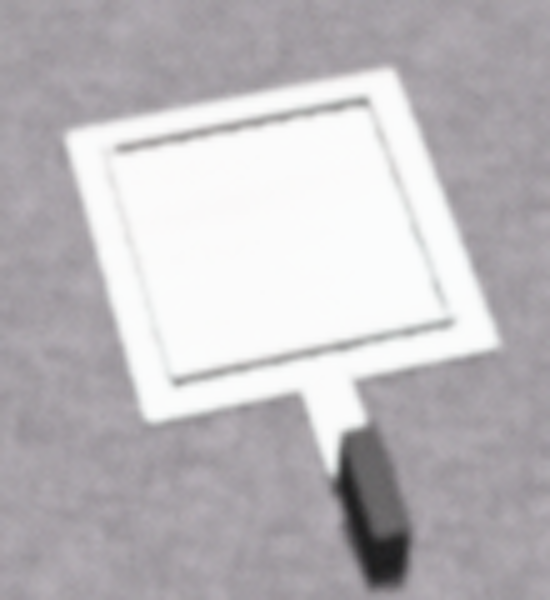

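View pics/d0b.png

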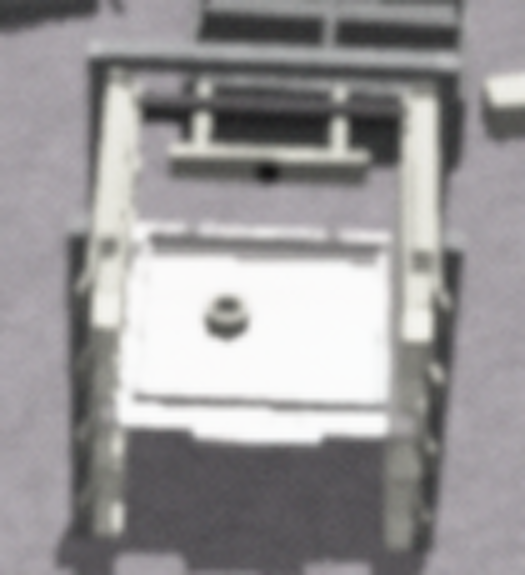

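View pics/s0a.png

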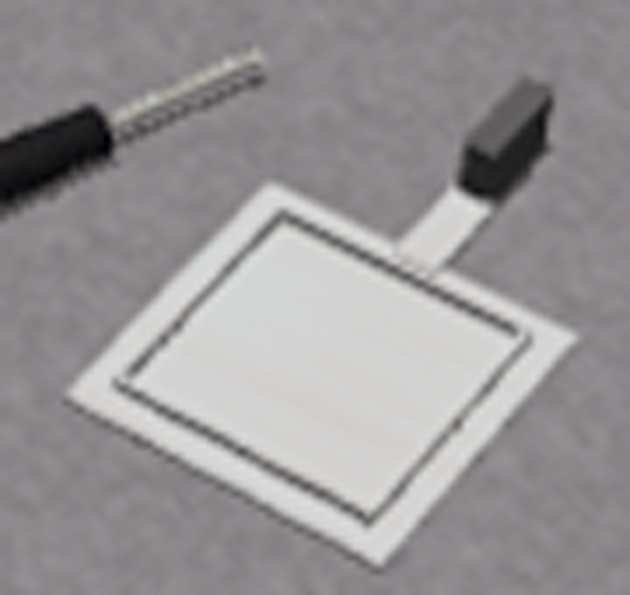

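View pics/s0b.png

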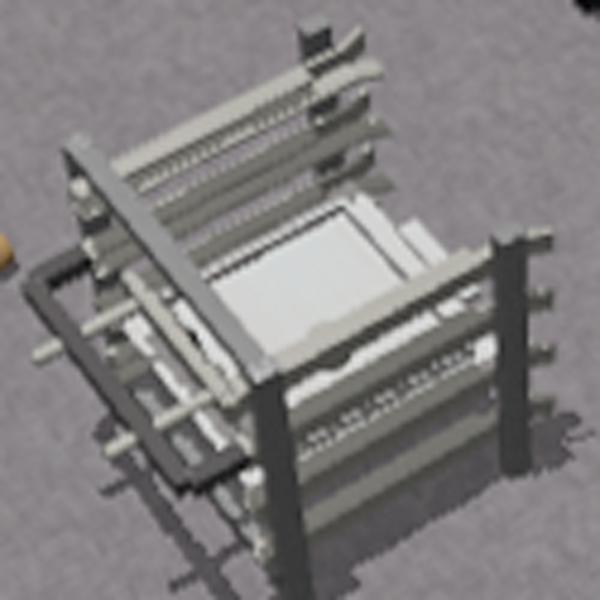

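```bash
cat > fit.py <<'E'
from h import *
from scipy.optimize import least_squares
def fitpose(obs,p0,fixz=None):
    # obs: list (fn, P_local, uv)
    def tr(p,P):
        c,s=np.cos(p[3]),np.sin(p[3]);P=np.array(P,float);return np.array([p[0]+c*P[0]-s*P[1],p[1]+s*P[0]+c*P[1],p[2]+P[2]])
    def res(p):
        if fixz is not None:p=np.r_[p[:2],fixz,p[3]]
        return np.concatenate([proj(f,tr(p,P))[0]-uv for f,P,uv in obs])
    r=least_squares(res,p0);return r.x,r.fun.reshape(-1,2)
E
python3 - <<'E'
from fit import *
d=[(293.2,326.6),(358.6,313.4),(380,369.4),(310,384.8)]
s=[(363.6,181),(407.6,203.3),(379.3,236.4),(334.4,211.4)]
print(onz('d0',d,4).round(1));print(onz('s0',s,4).round(1))
# +x towards rear edge = up in d0 ; up=-y, right=-x ; +y(left of heading -y)=+x => left in d0
L=[(75,75,4),(75,-75,4),(-75,-75,4),(-75,75,4)]
obs=[('d0',L[i],d[i]) for i in range(4)]
# s0 : (363,181) nearest robot(-x) front -> L2 ; (407,203) L3; (379,236) L0 ; (334,211) L1
obs+=[('s0',L[i],uv) for i,uv in zip((2,3,0,1),s)]
p,r=fitpose(obs,[470,400,0,-1.6],0);print(p.round(3));print(r.round(1))
c,sn=np.cos(p[3]),np.sin(p[3]);print('grip',p[0]-140*c,p[1]-140*sn)
# rough rack
print(onz('d0',[(306.6,205),(369,208)],200),onz('s0',[(260.4,191.3),(300.8,235),(210.6,215.2),(249.6,262.5)],205))
E
```

```text
[[592.4 166.7   4. ]
 [450.6 115.7   4. ]
 [400.3 258.8   4. ]
 [541.2 309.2   4. ]]
[[406.2 257.9   4. ]
 [548.  307.    4. ]
 [598.6 164.2   4. ]
 [456.1 116.3   4. ]]
[497.839 212.661   1.242  -1.23 ]
[[-0.6  0.1]
 [-0.7  0.4]
 [-0.8 -0.3]
 [-1.1 -0.4]
 [-0.7 -0.9]
 [-0.7 -1.2]
 [-0.3 -1.6]
 [-0.6 -0.9]]
grip 451.04823986991653 344.6104330326249
[[581.23601836 -16.69034507 200.        ]
 [445.21131093 -20.66688605 200.        ]] [[ 447.95093233 -102.37620341  205.        ]
 [ 615.94184248  -96.62023746  205.        ]
 [ 449.4521693  -236.47457069  205.        ]
 [ 618.23944302 -229.67047012  205.        ]]
```

```bash
cat >> h.py <<'E'
def plan(xyz,ydir):
    """shift (cm, tool axes) and spin to reach TCP xyz with tool y along ydir (or its negative)"""
    o=sensors.get_obs();M=R(o['tcp_rot']);d=M.T@(np.array(xyz)-o['tool_pos'])/10
    y=np.array([ydir[0],ydir[1],0])@M; a=np.arctan2(y[2],y[1])
    print('tcp',o['tool_pos'].round(1),'axes x',M[:,0].round(4),'y',M[:,1].round(4),'z',M[:,2].round(4))
    print('shift cm',d.round(2),'spin',a.round(4),'or',((a+np.pi+np.pi)%(2*np.pi)-np.pi).round(4),'j6',o['joint_positions'][5].round(3),'j1',o['joint_positions'][0].round(3),'F',o['contact_force'].round(2),'t',o['time'],'w',round(o['grip_width'],1))
E
python3 - <<'E'
from h import *
t=-1.23;c,s=np.cos(t),np.sin(t)
plan([496.5-130*c,213-130*s,140],[-s,c])
E
```

```text
tcp [185.2 490.9 226.2] axes x [-5.e-04 -1.e-03 -1.e+00] y [ 0.353   0.9356 -0.0011] z [ 9.356e-01 -3.530e-01 -1.000e-04]
shift cm [ 8.62 -5.07 30.55] spin 0.8692 or -2.2724 j6 -0.146 j1 1.064 F [-0.2   0.13  0.13] t 0.15 w 92.1
```

```bash
python3 - <<'E'
from h import *
plan([530,-265,330],[1,0.02])
print(capture('wrist')['mount'])
E
```

```text
tcp [185.2 490.9 226.2] axes x [-5.e-04 -1.e-03 -1.e+00] y [ 0.353   0.9356 -0.0011] z [ 9.356e-01 -3.530e-01 -1.000e-04]
shift cm [-10.32 -58.56  58.95] spin 1.19 or -1.9516 j6 -0.146 j1 1.064 F [-0.2   0.13  0.13] t 0.15 w 92.1
[[ 1.31159883e-04 -3.06910561e-01  9.51738352e-01 -1.58212249e+02]
 [ 9.99999926e-01 -3.03350456e-04 -2.35633387e-04 -7.36252425e-01]
 [ 3.61028638e-04  9.51738312e-01  3.06910499e-01 -8.42812704e+01]
 [ 0.00000000e+00  0.00000000e+00  0.00000000e+00  1.00000000e+00]]
```

```bash
python3 -m crank '[{"dx":-3,"dy":-2,"dz":3,"spin":0.1},{"dx":-6,"dy":-5,"dz":6,"spin":0.2},{"dx":-9,"dy":-8,"dz":9,"spin":0.3},{"dx":-12,"dy":-11,"dz":12,"spin":0.4},{"dx":-14,"dy":-14,"dz":15,"spin":0.5},{"dx":-15.4,"dy":-17,"dz":18,"spin":0.6},{"dx":-15.4,"dy":-20,"dz":21,"spin":0.7},{"dx":-15.4,"dy":-23,"dz":24,"spin":0.8},{"dx":-15.4,"dy":-26,"dz":27,"spin":0.9},{"dx":-15.4,"dy":-29,"dz":30,"spin":1.0},{"dx":-15.4,"dy":-32,"dz":33,"spin":1.1},{"dx":-15.4,"dy":-35,"dz":36,"spin":1.19},{"dx":-15.4,"dy":-38,"dz":39,"spin":1.19},{"dx":-15.4,"dy":-41,"dz":42,"spin":1.19},{"dx":-15.4,"dy":-44,"dz":45,"spin":1.19},{"dx":-15.4,"dy":-47,"dz":48,"spin":1.19},{"dx":-15.4,"dy":-50,"dz":51,"spin":1.19},{"dx":-15.4,"dy":-53,"dz":54,"spin":1.19},{"dx":-15.4,"dy":-54.8,"dz":57.5,"spin":1.19},{"dx":-15.4,"dy":-54.8,"dz":57.5,"spin":1.19}]' 100
python3 - <<'E'
from h import *
o=snap('wrist','w1');print(o['tool_pos'],o['dq'].round(3))
o=snap('wrist','w1');print(o['tool_pos'],o['dq'].round(3))
E
```

```text
time: 1.87
tool_pos: [527.4, -222.2, 380.6]
tcp_rot: [2.993, 1.571, 1.441]
contact_force: [-0.0, 0.2, 0.6]
grip_width: 91.9
[ 527.41015842 -222.20099915  380.60279625] [-0.419  0.859 -1.248  0.005  0.379 -0.423]
[ 530.24952716 -228.34530264  376.85887477] [ 0.043 -0.057  0.185  0.003 -0.04   0.081]
```

View pics/w1.png

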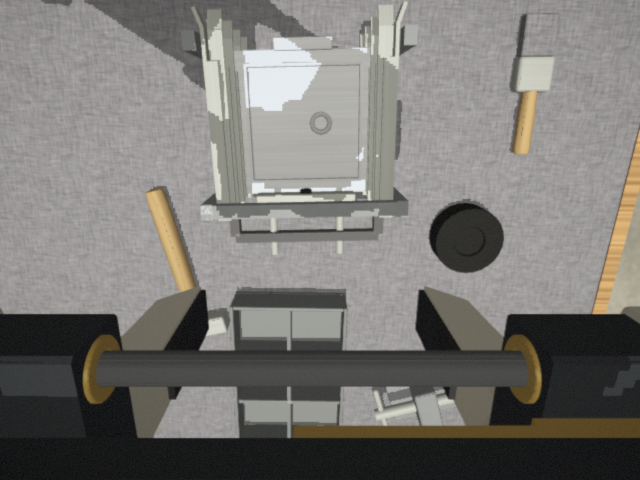

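The wrist view shows the whole rack: mouth at the top (rows 5-50), crossbar at rows 195-215, bushing at (320,123) and the bumper's dark dot near (306,191).

```bash
python3 - <<'E'
from h import *
o=snap('wrist','w2');o=snap('wrist','w2');print(o['tool_pos'],o['dq'].round(3))
crop('w2',175,0,250,130,3.2,'w2a');crop('w2',185,120,240,140,3.3,'w2b')
E
```

```text
[ 527.70831128 -222.62240709  377.76313553] [ 0.042 -0.076  0.045  0.013  0.01   0.012]
```

View pics/w2a.png

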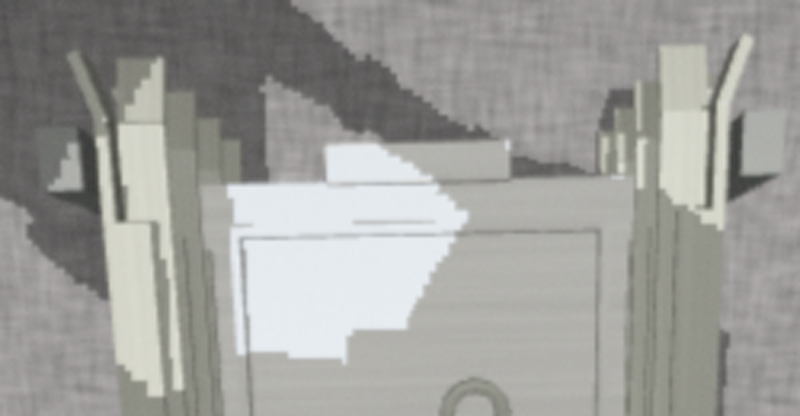

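View pics/w2b.png

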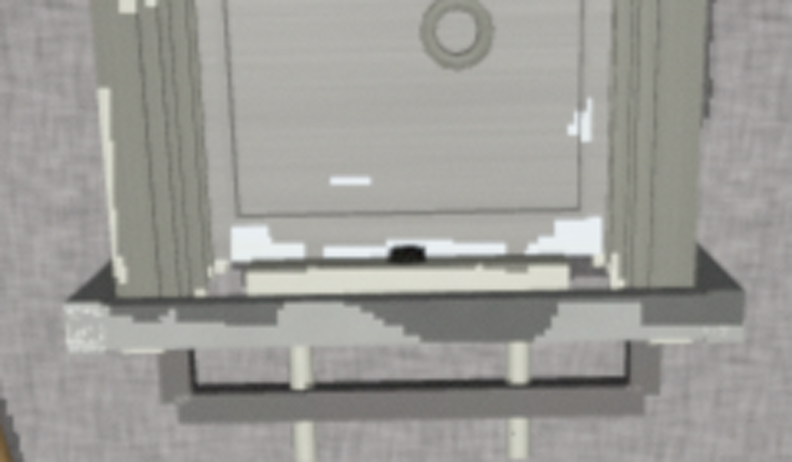

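```bash
cat > rk.py <<'E'
from fit import *
def w(x,y):return (175+x/3.2,y/3.2)
def b(x,y):return (185+x/3.3,120+y/3.3)
obs=[('w2',(-80,-65,165),w(165,122)),('w2',(-80,65,165),w(662,108)),
('w2',(-96,-65,159),w(163,58)),('w2',(-96,65,159),w(660,45)),
('w2',(-68,-85,195),w(60,157)),('w2',(-68,85,195),w(763,141))]
p,r=fitpose(obs,[530,-165,10,-1.55]);print(p.round(3));print(r.round(1))
def loc(fn,uv,z):
    q=onz(fn,uv,z+p[2])-p[:3]*[1,1,1];c,s=np.cos(p[3]),np.sin(p[3]);return np.c_[c*q[:,0]+s*q[:,1],-s*q[:,0]+c*q[:,1]]
print('rim',loc('w2',[w(243,238),w(600,230),b(238,214),b(580,208)],87).round(1))
print('bump',loc('w2',[b(407,250)],124).round(1),'bar',loc('w2',[b(245,265),b(568,262)],132).round(1))
print('lipstart',loc('w2',[w(135,222)],175).round(1))
print('s0 posts', loc('s0',[(260.4,191.3),(300.8,235)],195).round(1))
E
python3 rk.py
```

```text
[ 520.088 -161.098    0.681   -1.532]
[[-0.3 -0.1]
 [-0.1  0.4]
 [ 0.1  0. ]
 [-0.   0.1]
 [ 0.1  0. ]
 [ 0.2 -0.4]]
rim [[-57.7 -57.4]
 [-57.5  58.4]
 [ 58.  -58.3]
 [ 58.4  58.4]]
bump [[64.  -0.3]] bar [[ 66.  -50.6]
 [ 67.2  49.7]]
lipstart [[-55.  -72.7]]
s0 posts [[-65.8 -77.9]
 [-65.1  91.9]]
```

```bash
python3 -m crank '[{"dy":-3},{"dy":-6},{"dy":-9},{"dy":-12},{"dy":-12},{"dy":-12},{"dy":-12},{"dy":-12}]'
python3 - <<'E'
from h import *
o=snap('wrist','w3');print(o['tool_pos'],o['dq'].round(3))
crop('w3',300,0,260,130,3.0,'w3a')
E
```

```text
[ 527.19292839 -220.99557998  379.06871563] [ 0.031 -0.058  0.022  0.005  0.002  0.005]invalid input at $[0]: expected keys dx, dy, dz, spin
```

View pics/w3a.png

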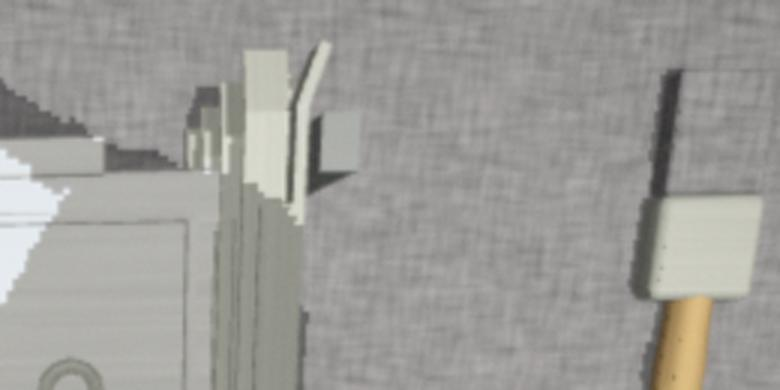

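```bash
python3 -m crank '[{"dx":0,"dy":-3,"dz":0,"spin":0},{"dx":0,"dy":-6,"dz":0,"spin":0},{"dx":0,"dy":-9,"dz":0,"spin":0},{"dx":0,"dy":-12,"dz":0,"spin":0},{"dx":0,"dy":-12,"dz":0,"spin":0},{"dx":0,"dy":-12,"dz":0,"spin":0},{"dx":0,"dy":-12,"dz":0,"spin":0},{"dx":0,"dy":-12,"dz":0,"spin":0},{"dx":0,"dy":-12,"dz":0,"spin":0},{"dx":0,"dy":-12,"dz":0,"spin":0}]'
python3 - <<'E'
from h import *
o=snap('wrist','w3');print(o['tool_pos'],o['dq'].round(3))
crop('w3',300,0,260,130,3.0,'w3a')
crop('w3',310,120,240,140,3.3,'w3b')
E
```

```text
time: 2.95
tool_pos: [407.7, -222.3, 380.4]
tcp_rot: [-2.55, 1.57, 2.183]
contact_force: [0.6, -0.5, 0.5]
grip_width: 91.5
[ 407.73950362 -222.29268039  380.35298741] [-0.004  0.001  0.002 -0.002 -0.001  0.001]
```

View pics/w3a.png

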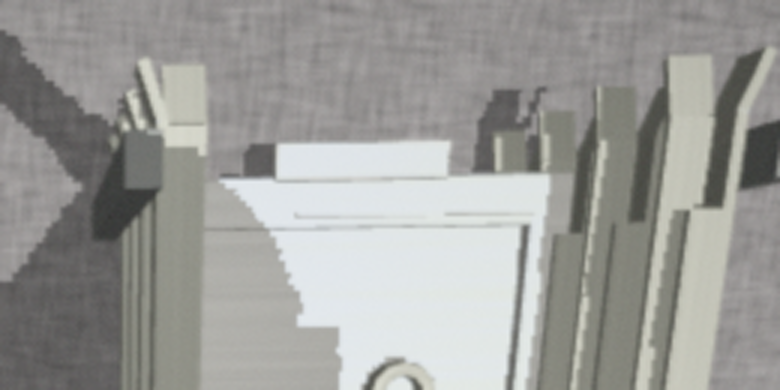

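View pics/w3b.png

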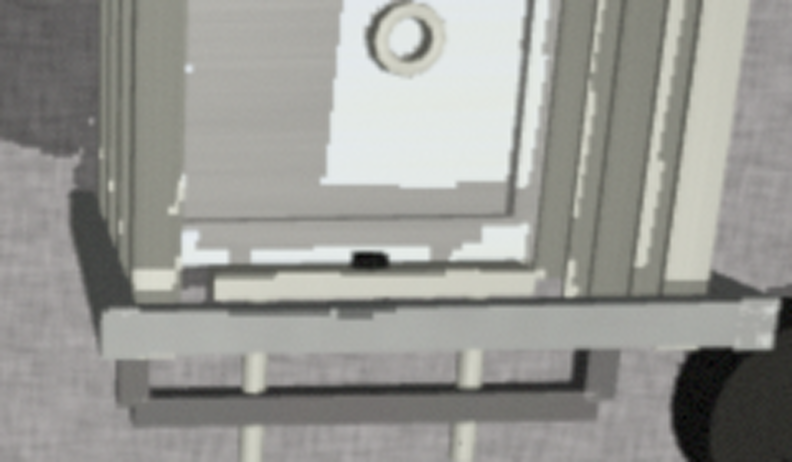

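```bash
cat > rk2.py <<'E'
import io,contextlib
with contextlib.redirect_stdout(io.StringIO()): 
    from rk import *
def v(x,y):return (300+x/3,y/3)
def vb(x,y):return (310+x/3.3,120+y/3.3)
obs3=[('w3',(-80,-65,165),v(206,124)),('w3',(-80,65,165),v(666,116)),('w3',(-96,-65,159),v(206,66)),('w3',(-96,65,159),v(670,56)),
('w3',(-68,-85,195),v(143,159)),('w3',(-96,65,114),v(601,88)),('w3',(-96,65,69),v(541,112)),('w3',(-96,65,24),v(496,133))]
p3,r=fitpose(obs3,[530,-165,10,-1.55]);print(p3.round(3));print(r.round(1))
p,r=fitpose(obs+obs3,[530,-165,10,-1.55]);print(p.round(3));print(r.round(1))
E
python3 rk2.py
```

```text
[ 519.796 -161.689    1.678   -1.535]
[[ 0.2  0.2]
 [ 1.7  0.2]
 [-0.2 -0.2]
 [-0.4  0.4]
 [ 0.3 -0.2]
 [-1.2 -0.1]
 [-0.1 -0. ]
 [-0.6 -0.4]]
[ 520.018 -161.397    1.127   -1.534]
[[-0.4  0.1]
 [-0.   0.8]
 [ 0.1  0.2]
 [ 0.1  0.5]
 [-0.   0.2]
 [ 0.3  0.1]
 [ 0.3  0. ]
 [ 1.6 -0.1]
 [-0.2 -0.4]
 [-0.5  0.1]
 [ 0.4 -0.4]
 [-1.3 -0.4]
 [-0.2 -0.3]
 [-0.6 -0.7]]
```

```bash
python3 - <<'E'
from h import *
t=-1.23;c,s=np.cos(t),np.sin(t)
plan([496.5-130*c,213-130*s,150],[-s,c])
E
```

```text
tcp [ 407.6 -222.3  380.3] axes x [-5.e-04  6.e-04 -1.e+00] y [ 9.998e-01  2.080e-02 -5.000e-04] z [ 2.080e-02 -9.998e-01 -6.000e-04]
shift cm [ 23.06   5.71 -55.67] spin -0.32 or 2.8216 j6 -0.686 j1 -0.665 F [ 0.41 -0.82  0.36] t 3.0 w 91.7
```

```bash
python3 -m crank '[{"dx":0,"dy":0,"dz":-4,"spin":0},{"dx":0,"dy":0,"dz":-8,"spin":0},{"dx":0,"dy":0.5,"dz":-12,"spin":-0.03},{"dx":1,"dy":1,"dz":-16,"spin":-0.06},{"dx":2,"dy":1.5,"dz":-20,"spin":-0.09},{"dx":4,"dy":2,"dz":-23.5,"spin":-0.12},{"dx":6,"dy":2.5,"dz":-27,"spin":-0.16},{"dx":8,"dy":3,"dz":-30.5,"spin":-0.2},{"dx":10,"dy":3.5,"dz":-34,"spin":-0.24},{"dx":12,"dy":4,"dz":-37.5,"spin":-0.28},{"dx":14,"dy":4.5,"dz":-41,"spin":-0.32},{"dx":16,"dy":5,"dz":-44.5,"spin":-0.32},{"dx":18,"dy":5.4,"dz":-48,"spin":-0.32},{"dx":20,"dy":5.7,"dz":-51,"spin":-0.32},{"dx":22,"dy":5.7,"dz":-54,"spin":-0.32},{"dx":23,"dy":5.7,"dz":-55.7,"spin":-0.32},{"dx":23,"dy":5.7,"dz":-55.7,"spin":-0.32},{"dx":23,"dy":5.7,"dz":-55.7,"spin":-0.32},{"dx":23,"dy":5.7,"dz":-55.7,"spin":-0.32},{"dx":23,"dy":5.7,"dz":-55.7,"spin":-0.32}]'
python3 - <<'E'
from h import *
o=snap('wrist','w4');print(o['tool_pos'],o['dq'].round(3))
t=-1.23;c,s=np.cos(t),np.sin(t)
plan([496.5-130*c,213-130*s,150],[-s,c])
E
```

```text
time: 4.67
tool_pos: [453.6, 334.9, 151.6]
tcp_rot: [1.602, 1.569, 0.37]
contact_force: [0.0, -0.2, 0.5]
grip_width: 91.9
[453.60691287 334.85389255 151.60830622] [-0.004 -0.01   0.002  0.003 -0.002  0.004]
tcp [453.6 334.8 151.7] axes x [ 1.5e-03  7.0e-04 -1.0e+00] y [0.9432 0.3323 0.0016] z [ 3.323e-01 -9.432e-01 -1.000e-04]
shift cm [ 0.17 -0.03 -0.09] spin -0.002 or 3.1396 j6 0.161 j1 0.5 F [-0.09 -0.03 -0.19] t 4.7167 w 91.5
```

View pics/w4.png

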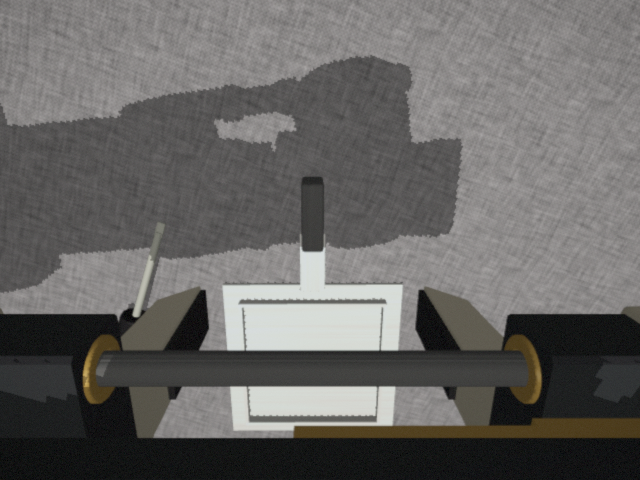

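The grip is in view at (313,178)-(313,250), with the plate's near corners at about (223,285) and (403,285). Next is a closer crop.

```bash
python3 - <<'E'
from h import *
crop('w4',270,165,90,130,4.6,'w4a');crop('w4',210,270,210,170,3.5,'w4b')
E
```

```text
(no output)
```

View pics/w4a.png

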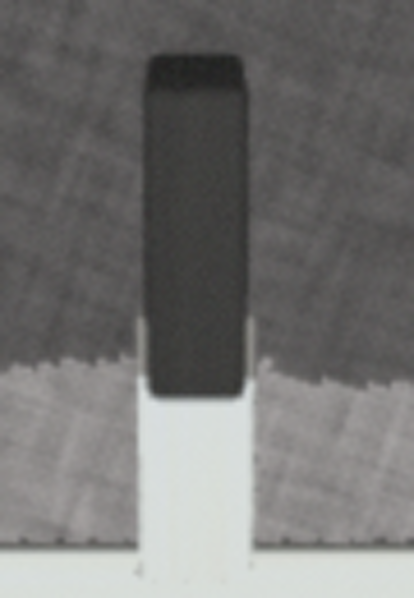

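View pics/w4b.png

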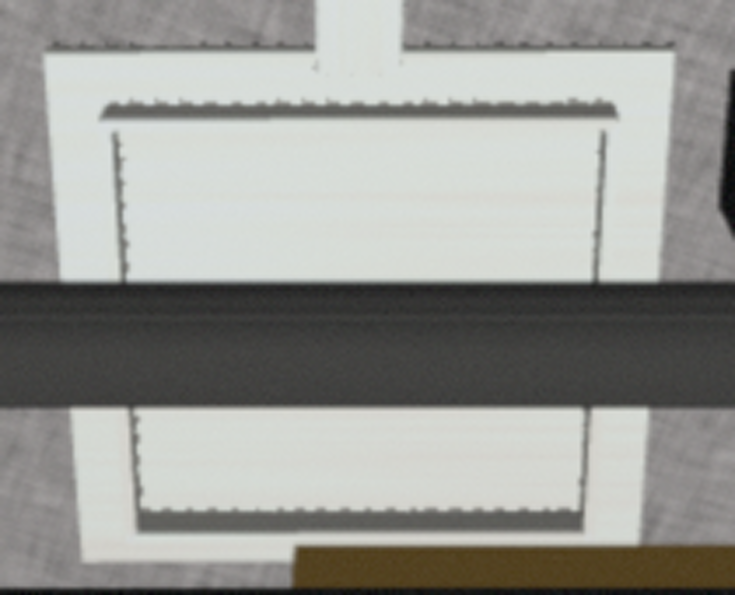

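```bash
python3 - <<'E'
from fit import *
a=lambda x,y:(270+x/4.6,165+y/4.6)
b=lambda x,y:(210+x/3.5,270+y/3.5)
obs=[('w4',(-165,-8,36),a(145,88)),('w4',(-165,8,36),a(246,88)),('w4',(-115,-8,36),a(148,397)),('w4',(-115,8,36),a(244,397)),
('w4',(-75,-75,4),b(44,53)),('w4',(-75,75,4),b(675,51)),('w4',(75,-75,4),b(82,562))]
p,r=fitpose(obs,[497,213,0,-1.23]);print(p.round(3),r.round(1).tolist())
p,r=fitpose(obs,[497,213,0,-1.23],0);print(p.round(3),r.round(1).tolist())
t=p[3];c,s=np.cos(t),np.sin(t)
plan([p[0]-130*c,p[1]-130*s,7],[-s,c])
E
```

```text
[496.991 211.945   0.514  -1.229] [[-0.7, -0.4], [0.7, -0.5], [-0.6, 1.0], [0.6, 0.9], [-0.2, -0.4], [-0.0, -0.4], [0.2, -0.5]]
[497.036 211.772   3.988  -1.229] [[-0.7, -0.3], [0.6, -0.3], [-0.6, 1.0], [0.6, 0.9], [-0.1, -0.5], [-0.2, -0.4], [0.3, -0.8]]
tcp [453.6 334.8 151.7] axes x [ 1.5e-03  7.0e-04 -1.0e+00] y [0.9432 0.3323 0.0016] z [ 3.323e-01 -9.432e-01 -1.000e-04]
shift cm [14.47 -0.05  0.05] spin -0.0026 or 3.139 j6 0.161 j1 0.5 F [-0.09 -0.03 -0.19] t 4.7167 w 91.5
```

```bash
python3 -m crank '[{"dx":3,"dy":-0.05,"dz":0.05,"spin":0},{"dx":6,"dy":-0.05,"dz":0.05,"spin":0},{"dx":9,"dy":-0.05,"dz":0.05,"spin":0},{"dx":11.5,"dy":-0.05,"dz":0.05,"spin":0},{"dx":13,"dy":-0.05,"dz":0.05,"spin":0},{"dx":14,"dy":-0.05,"dz":0.05,"spin":0},{"dx":14.4,"dy":-0.05,"dz":0.05,"spin":0},{"dx":14.4,"dy":-0.05,"dz":0.05,"spin":0},{"dx":14.4,"dy":-0.05,"dz":0.05,"spin":0},{"dx":14.4,"dy":-0.05,"dz":0.05,"spin":0}]' 100
python3 -m crank '[{"dx":0,"dy":0,"dz":0,"spin":0},{"dx":0,"dy":0,"dz":0,"spin":0},{"dx":0,"dy":0,"dz":0,"spin":0},{"dx":0,"dy":0,"dz":0,"spin":0},{"dx":0,"dy":0,"dz":0,"spin":0},{"dx":0,"dy":0,"dz":0,"spin":0},{"dx":0,"dy":0,"dz":0,"spin":0},{"dx":0,"dy":0,"dz":0,"spin":0},{"dx":0,"dy":0,"dz":0,"spin":0},{"dx":0,"dy":0,"dz":0,"spin":0}]' 0
```

```text
time: 5.55
tool_pos: [453.6, 335.3, 8.1]
tcp_rot: [1.757, 1.568, 0.526]
contact_force: [0.2, -0.7, 0.9]
grip_width: 91.9
time: 6.38
tool_pos: [452.6, 334.9, 6.7]
tcp_rot: [2.732, 1.571, 1.501]
contact_force: [-0.4, 1.6, -0.1]
grip_width: 29.6
```

```bash
python3 -m crank '[{"dx":0,"dy":0,"dz":0,"spin":0},{"dx":0,"dy":0,"dz":0,"spin":0},{"dx":0,"dy":0,"dz":0,"spin":0},{"dx":0,"dy":0,"dz":0,"spin":0},{"dx":0,"dy":0,"dz":0,"spin":0},{"dx":0,"dy":0,"dz":0,"spin":0}]'
python3 - <<'E'
from h import *
plan([480,10,150],[1,0.037])
E
```

```text
time: 6.88
tool_pos: [452.8, 335.0, 6.7]
tcp_rot: [1.798, 1.57, 0.567]
contact_force: [0.5, -0.1, -1.9]
grip_width: 15.8
tcp [452.8 335.    6.7] axes x [ 3.e-04  2.e-04 -1.e+00] y [9.428e-01 3.335e-01 3.000e-04] z [ 3.335e-01 -9.428e-01 -1.000e-04]
shift cm [-14.33  -8.27  31.54] spin 0.303 or -2.8386 j6 0.161 j1 0.501 F [ 0.46 -0.11 -1.87] t 6.8833 w 15.8
```

```bash
python3 -m crank '[{"dx":-0.5,"dy":0,"dz":0,"spin":0},{"dx":-1.5,"dy":0,"dz":0,"spin":0},{"dx":-3,"dy":0,"dz":0,"spin":0},{"dx":-4.5,"dy":0,"dz":0,"spin":0},{"dx":-6,"dy":0,"dz":0,"spin":0},{"dx":-7.5,"dy":0,"dz":0,"spin":0},{"dx":-9,"dy":0,"dz":0,"spin":0},{"dx":-10.5,"dy":0,"dz":0,"spin":0},{"dx":-12,"dy":0,"dz":0,"spin":0},{"dx":-13.5,"dy":0,"dz":0,"spin":0},{"dx":-14.5,"dy":0,"dz":0,"spin":0},{"dx":-15,"dy":0,"dz":0,"spin":0},{"dx":-15,"dy":0,"dz":0,"spin":0},{"dx":-15,"dy":0,"dz":0,"spin":0},{"dx":-15,"dy":0,"dz":0,"spin":0}]'
python3 - <<'E'
from h import *
snap('scene','s1');snap('side','d1');snap('wrist','w5')
t=-1.534;c,s=np.cos(t),np.sin(t)
plan([520-321*c,-161.4-321*s,145],[-s,c])
crop('d1',220,240,240,200,3.3,'d1a');crop('s1',300,90,160,140,4.2,'s1a')
E
```

```text
time: 8.13
tool_pos: [452.1, 334.6, 155.8]
tcp_rot: [-1.447, 1.569, -2.678]
contact_force: [-1.2, -0.2, -3.8]
grip_width: 15.7
tcp [452.3 334.7 155.9] axes x [-1.4e-03 -7.0e-04 -1.0e+00] y [ 0.9428  0.3334 -0.0015] z [ 3.334e-01 -9.428e-01  2.000e-04]
shift cm [ 1.09 -0.58 18.39] spin 0.3032 or -2.8384 j6 0.161 j1 0.501 F [ 0.38  0.17 -2.08] t 8.2833 w 15.8
```

View pics/d1a.png

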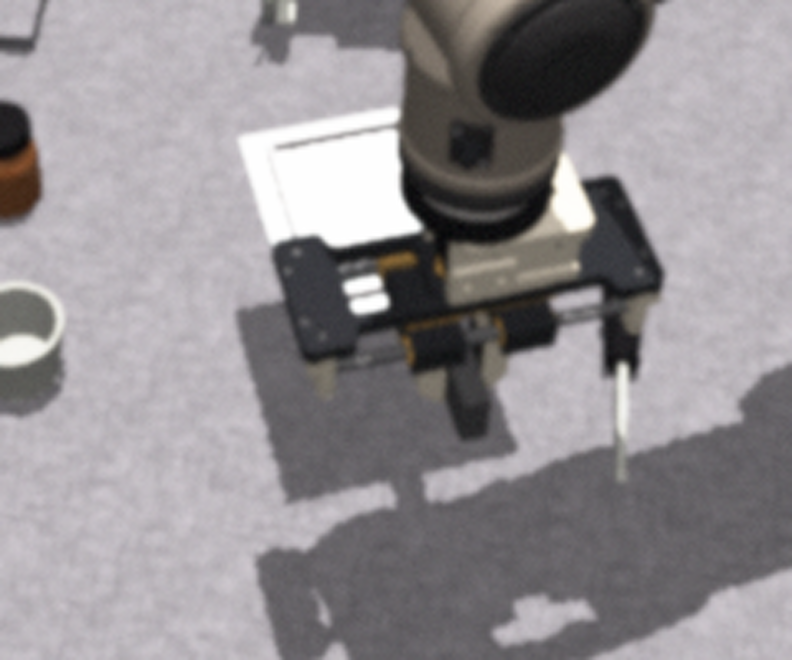

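View pics/s1a.png

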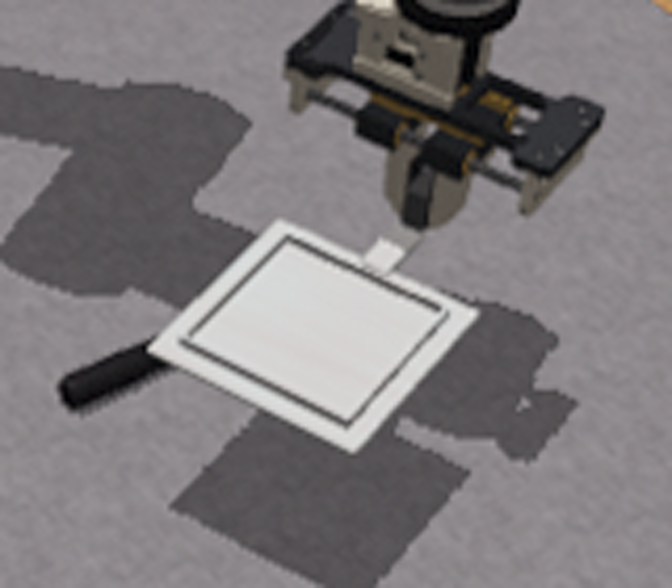

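View pics/w5.png

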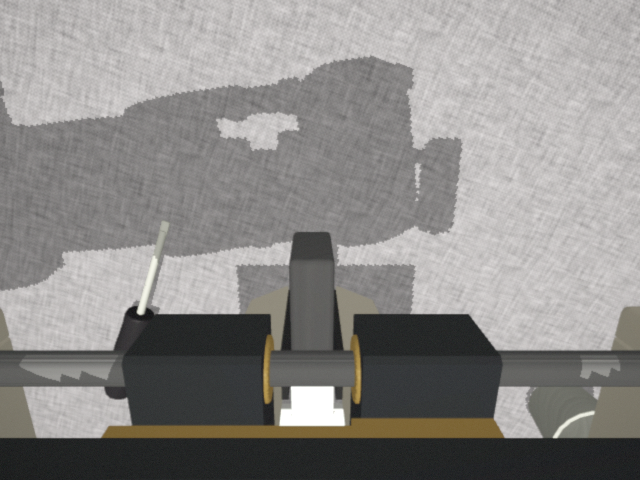

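```bash
python3 - <<'E'
from fit import *
o=sensors.get_obs();M=R(o['tcp_rot']);T=o['tool_pos']
S=np.array([(278,218),(480,313),(353,452),(150,350)])/4.2+[300,90]
L=np.array([(-75,-75,4),(-75,75,4),(75,75,4),(75,-75,4)],float)
# sheet axes: x=M z, y = M y, z = -M x ; grasp at local(-130,0,25.7)
def pts(a,yw):
    q=L-[-130,0,25.7]; q=Ro.from_euler('zy',[yw,a]).apply(q)
    G=T-19*M[:,0]; return G+q[:,[0]]*M[:,2]+q[:,[1]]*M[:,1]-q[:,[2]]*M[:,0]
f=lambda v:(proj('s1',pts(v[0],v[1]))+v[2:4]-S).ravel()
r=least_squares(f,[0,0,0,0]);print(np.degrees(r.x[:2]),r.x[2:],r.fun.round(2))
J=np.linalg.inv(r.jac.T@r.jac);print(np.degrees(np.sqrt(np.diag(J))[:2]))
# bias in s0 for bench sheet
s0=np.array([(363.6,181),(407.6,203.3),(379.3,236.4),(334.4,211.4)])
c,s=np.cos(-1.229),np.sin(-1.229);P=np.c_[497+c*L[:,0]-s*L[:,1],212+s*L[:,0]+c*L[:,1],L[:,2]]
print((s0-proj('s0',P)).round(1))
E
```

```text
[0.49109477 0.14858054] [0.5033789  0.92396703] [ 0.28  0.19 -0.13 -0.23  0.28  0.23 -0.43 -0.19]
[1.46268077 0.82506296]
[[1.1 0.9]
 [1.1 1.3]
 [0.7 1.7]
 [1.  1. ]]
```

```bash
cat > ov.py <<'E'
from h import *
def rack(p):
    c,s=np.cos(p[3]),np.sin(p[3])
    return lambda P:np.c_[p[0]+c*P[:,0]-s*P[:,1],p[1]+s*P[:,0]+c*P[:,1],p[2]+P[:,2]]
def overlay(fn,p,bias,box,sc,out):
    im=cv2.imread('pics/'+fn+'.png');x,y,w,h=box
    im=cv2.resize(im[y:y+h,x:x+w],None,fx=sc,fy=sc,interpolation=cv2.INTER_CUBIC)
    F=rack(p)
    def ln(P,col):
        q=((proj(fn,F(np.array(P,float)))+bias-[x,y]+.5)*sc).astype(int);cv2.polylines(im,[q.reshape(-1,1,2)],False,col,1,cv2.LINE_AA)
    for z,col in((30,(255,0,0)),(75,(255,0,255)),(120,(0,255,0)),(165,(0,0,255))):
        for sg in(-1,1): ln([(80,65*sg,z),(-80,65*sg,z),(-96,65*sg,z-6)],col)
    for a in(-68,68):
        for sg in(-1,1): ln([(a,85*sg,-10),(a,85*sg,195)],(0,255,255))
    ln([(61,-50,132),(61,50,132)],(255,255,0))
    cv2.imwrite('pics/'+out+'.png',im)
E
python3 - <<'E'
from ov import *
p=[520,-161.4,1.1,-1.534]
overlay('s0',p,[1,1.2],(195,185,125,125),4.8,'ov_s');overlay('d0',p,[0,0],(285,140,105,115),5,'ov_d');overlay('w3',p,[0,0],(290,0,300,240),2.6,'ov_w')
c,s=np.cos(-1.229),np.sin(-1.229);L=np.array([(75,75,4),(75,-75,4),(-75,-75,4),(-75,75,4)],float)
P=np.c_[497+c*L[:,0]-s*L[:,1],212+s*L[:,0]+c*L[:,1],L[:,2]]
print(np.array([(293.2,326.6),(358.6,313.4),(380,369.4),(310,384.8)])-proj('d0',P))
E
```

```text
[[ 0.16679476  0.09067456]
 [ 0.38982666 -0.14730454]
 [ 0.40172762  0.55396177]
 [ 0.58617391  0.64607356]]
```

View pics/ov_s.png

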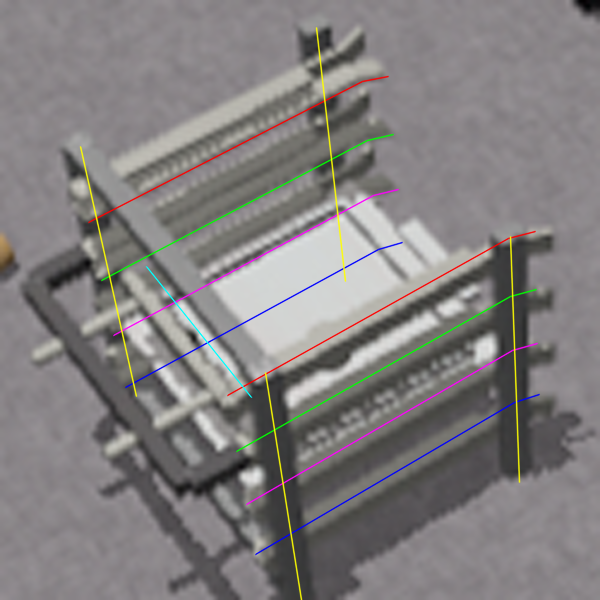

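View pics/ov_d.png

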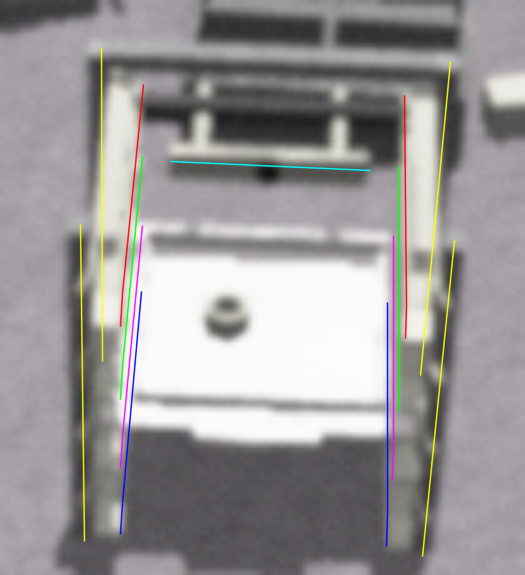

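View pics/ov_w.png

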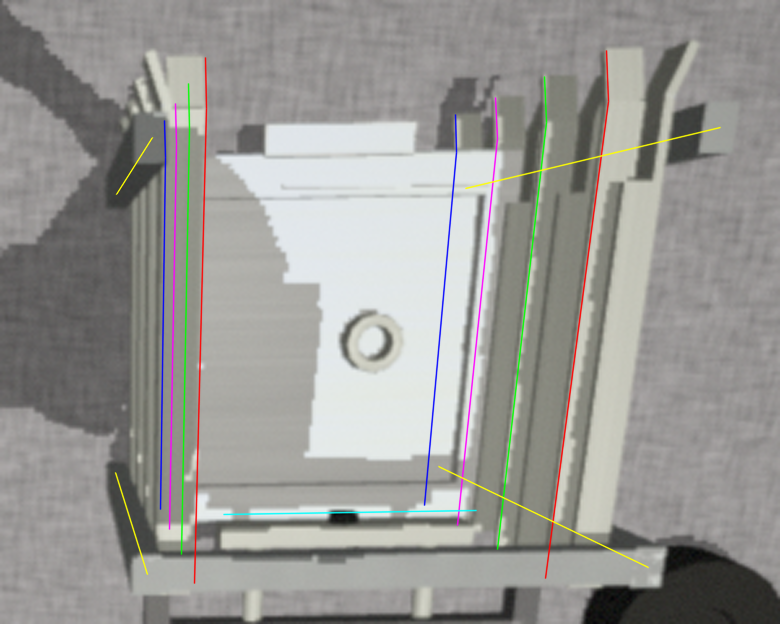

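```bash
python3 -m crank '[{"dx":0,"dy":0,"dz":1,"spin":0.02},{"dx":0,"dy":0,"dz":2.5,"spin":0.05},{"dx":0,"dy":0,"dz":4,"spin":0.08},{"dx":0,"dy":-0.1,"dz":6,"spin":0.11},{"dx":0,"dy":-0.2,"dz":8,"spin":0.14},{"dx":0,"dy":-0.3,"dz":10,"spin":0.17},{"dx":0,"dy":-0.4,"dz":12,"spin":0.2},{"dx":0,"dy":-0.5,"dz":14,"spin":0.23},{"dx":0,"dy":-0.58,"dz":15.5,"spin":0.26},{"dx":0.3,"dy":-0.58,"dz":17,"spin":0.28},{"dx":0.6,"dy":-0.58,"dz":18,"spin":0.303},{"dx":0.9,"dy":-0.58,"dz":18.4,"spin":0.303},{"dx":0.9,"dy":-0.58,"dz":18.4,"spin":0.303},{"dx":0.9,"dy":-0.58,"dz":18.4,"spin":0.303},{"dx":0.9,"dy":-0.58,"dz":18.4,"spin":0.303},{"dx":0.9,"dy":-0.58,"dz":18.4,"spin":0.303}]'
python3 - <<'E'
from h import *
snap('scene','s2');snap('side','d2')
t=-1.534;c,s=np.cos(t),np.sin(t)
for X in(-321,-270): plan([520+X*c,-161.4+X*s,140],[-s,c])
crop('d2',250,130,200,200,3.,'d2a');crop('s2',190,150,200,160,4,'s2a')
E
```

```text
time: 9.62
tool_pos: [508.4, 160.3, 147.8]
tcp_rot: [2.573, 1.57, 1.04]
contact_force: [0.1, -1.2, -3.3]
grip_width: 15.3
tcp [508.4 160.1 147.9] axes x [ 3.e-04  2.e-04 -1.e+00] y [9.993e-01 3.800e-02 3.000e-04] z [ 3.800e-02 -9.993e-01 -2.000e-04]
shift cm [ 0.79 -0.03  0.07] spin 0.0013 or -3.1403 j6 0.123 j1 0.161 F [ 0.47  0.47 -3.02] t 9.7167 w 15.8
tcp [508.4 160.1 147.9] axes x [ 3.e-04  2.e-04 -1.e+00] y [9.993e-01 3.800e-02 3.000e-04] z [ 3.800e-02 -9.993e-01 -2.000e-04]
shift cm [ 0.79 -0.03  5.17] spin 0.0013 or -3.1403 j6 0.123 j1 0.161 F [ 0.47  0.47 -3.02] t 9.7167 w 15.8
```

View pics/d2a.png

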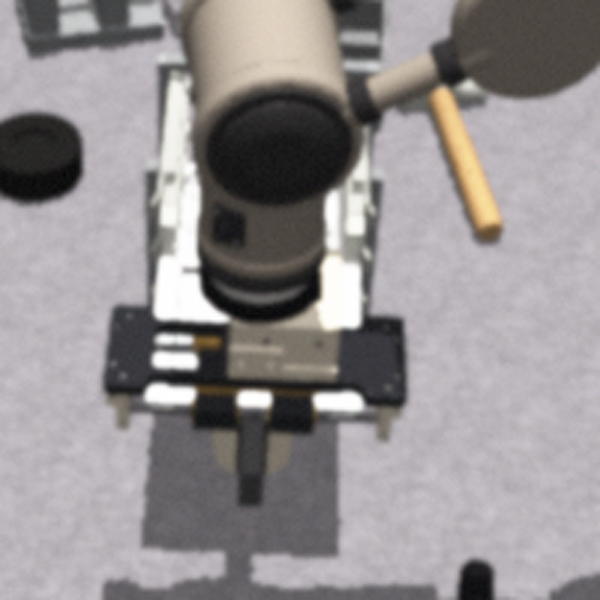

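View pics/s2a.png

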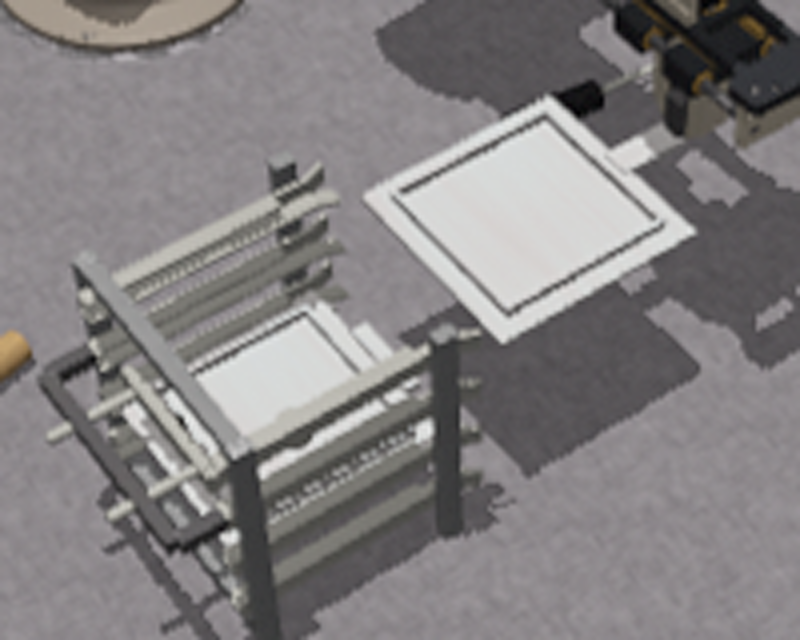

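```bash
python3 - <<'E'
from fit import *
o=sensors.get_obs();M=R(o['tcp_rot']);T=o['tool_pos']
S=np.array([(553,97),(697,232),(503,344),(364,195)])/4.+[190,150]
L=np.array([(-75,-75,4),(-75,75,4),(75,75,4),(75,-75,4)],float)
def pts(a,yw):
    q=L-[-130,0,25.7]; q=Ro.from_euler('zy',[yw,a]).apply(q)
    G=T-19*M[:,0]; return G+q[:,[0]]*M[:,2]+q[:,[1]]*M[:,1]-q[:,[2]]*M[:,0]
print((S-proj('s2',pts(0,0))).round(1))
f=lambda v:(proj('s2',pts(v[0],v[1]))+[.8,1.]-S).ravel()
r=least_squares(f,[0,0]);print(np.degrees(r.x[:2]),r.fun.round(2))
E
```

```text
[[1.3 1.4]
 [0.8 1.2]
 [0.9 1.6]
 [1.4 1.3]]
[ 0.6336825  -0.01353757] [-0.4  -0.27  0.03 -0.06 -0.06 -0.07 -0.47  0.3 ]
```

```bash
python3 -m crank '[{"dx":0.1,"dy":-0.03,"dz":0.5,"spin":0},{"dx":0.2,"dy":-0.03,"dz":1,"spin":0},{"dx":0.3,"dy":-0.03,"dz":2,"spin":0},{"dx":0.4,"dy":-0.03,"dz":3,"spin":0},{"dx":0.5,"dy":-0.03,"dz":4,"spin":0},{"dx":0.5,"dy":-0.03,"dz":4.6,"spin":0},{"dx":0.5,"dy":-0.03,"dz":5.1,"spin":0},{"dx":0.5,"dy":-0.03,"dz":5.1,"spin":0},{"dx":0.5,"dy":-0.03,"dz":5.1,"spin":0},{"dx":0.5,"dy":-0.03,"dz":5.1,"spin":0}]'
python3 - <<'E'
from h import *
snap('scene','s3')
t=-1.534;c,s=np.cos(t),np.sin(t)
for X in(-270,): plan([520+X*c,-161.4+X*s,130],[-s,c])
print(sensors.get_obs()['moment'])
crop('s3',195,160,160,130,5,'s3a')
E
```

```text
time: 10.55
tool_pos: [510.2, 108.7, 142.8]
tcp_rot: [2.542, 1.57, 1.008]
contact_force: [0.7, -0.0, -3.4]
grip_width: 15.7
tcp [510.1 108.8 142.8] axes x [ 1.e-04  2.e-04 -1.e+00] y [9.993e-01 3.730e-02 2.000e-04] z [ 3.730e-02 -9.993e-01 -2.000e-04]
shift cm [ 1.28 -0.01  0.04] spin 0.0005 or -3.1411 j6 0.026 j1 0.063 F [ 0.64  1.37 -2.74] t 10.6 w 15.6
[0.16390136 0.10977968 0.01905461]
```

View pics/s3a.png

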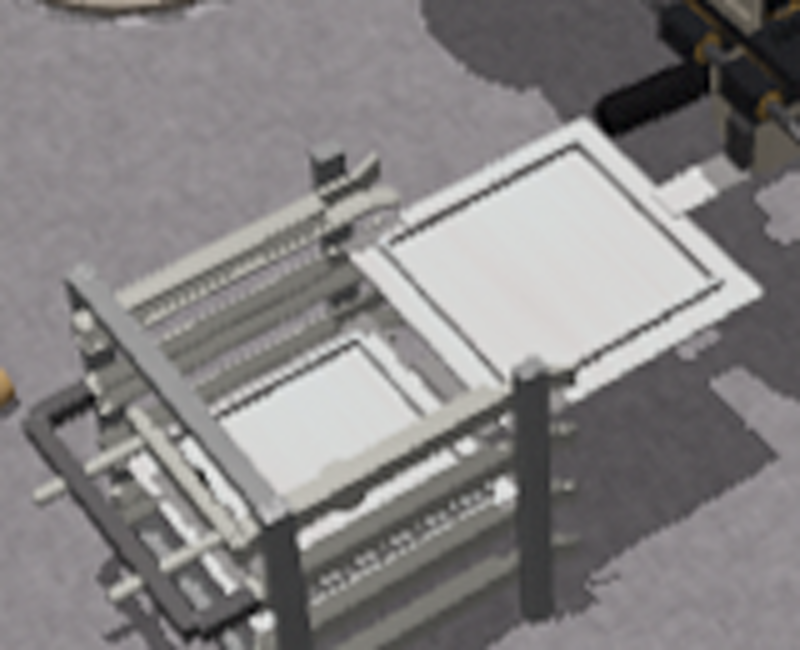

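```bash
python3 -m crank '[{"dx":0.2,"dy":0,"dz":0,"spin":0},{"dx":0.4,"dy":0,"dz":0,"spin":0},{"dx":0.6,"dy":0,"dz":0,"spin":0},{"dx":0.6,"dy":0,"dz":0,"spin":0},{"dx":0.6,"dy":0,"dz":0,"spin":0}]'
python3 -c "
from h import *
print(sensors.get_obs()['moment'],sensors.get_obs()['contact_force'])"
python3 -m crank '[{"dx":0.1,"dy":0,"dz":0,"spin":0},{"dx":0.2,"dy":0,"dz":0,"spin":0},{"dx":0.2,"dy":0,"dz":0,"spin":0},{"dx":0.2,"dy":0,"dz":0,"spin":0}]'
python3 -c "
from h import *
print(sensors.get_obs()['moment'],sensors.get_obs()['contact_force'])"
python3 -m crank '[{"dx":0.1,"dy":0,"dz":0,"spin":0},{"dx":0.2,"dy":0,"dz":0,"spin":0},{"dx":0.2,"dy":0,"dz":0,"spin":0},{"dx":0.2,"dy":0,"dz":0,"spin":0}]'
python3 -c "
from h import *
print(sensors.get_obs()['moment'],sensors.get_obs()['contact_force'])"
```

```text
time: 11.02
tool_pos: [510.0, 108.7, 136.5]
tcp_rot: [-1.728, 1.57, 3.022]
contact_force: [0.4, 1.3, -3.4]
grip_width: 15.4
[0.1178801  0.06890503 0.00522494] [ 0.434383    1.25761342 -3.38113683]
time: 11.35
tool_pos: [510.1, 108.5, 134.7]
tcp_rot: [-2.4, 1.571, 2.35]
contact_force: [-0.4, -0.1, -3.3]
grip_width: 15.7
[0.14327901 0.07864782 0.07168947] [-0.35145556 -0.08335609 -3.28260318]
time: 11.68
tool_pos: [510.1, 108.5, 132.6]
tcp_rot: [-1.958, 1.571, 2.791]
contact_force: [0.2, -0.4, -2.4]
grip_width: 15.9
[0.18955591 0.09523018 0.04067188] [ 0.24531672 -0.41822881 -2.43420207]
```

```bash
python3 -m crank '[{"dx":0.1,"dy":0,"dz":0,"spin":0},{"dx":0.1,"dy":0,"dz":0,"spin":0},{"dx":0.1,"dy":0,"dz":0,"spin":0}]'
python3 -c "
from h import *
print(sensors.get_obs()['moment'])"
python3 -m crank '[{"dx":0.1,"dy":0,"dz":0,"spin":0},{"dx":0.1,"dy":0,"dz":0,"spin":0},{"dx":0.1,"dy":0,"dz":0,"spin":0}]'
python3 -c "
from h import *
print(sensors.get_obs()['moment'])"
python3 -m crank '[{"dx":0.1,"dy":0,"dz":0,"spin":0},{"dx":0.1,"dy":0,"dz":0,"spin":0},{"dx":0.1,"dy":0,"dz":0,"spin":0}]'
python3 -c "
from h import *
print(sensors.get_obs()['moment'])"
python3 - <<'E'
from h import *
snap('scene','s4')
crop('s4',195,160,160,130,5,'s4a')
E
```

```text
time: 11.93
tool_pos: [510.1, 108.5, 131.7]
tcp_rot: [-2.254, 1.571, 2.496]
contact_force: [-0.2, 0.0, -4.1]
grip_width: 16.0
[ 0.13933831 -0.00158798 -0.03794967]
time: 12.18
tool_pos: [510.1, 108.5, 130.6]
tcp_rot: [-2.055, 1.571, 2.694]
contact_force: [-0.4, -1.0, -2.2]
grip_width: 15.7
[0.14065417 0.05591181 0.0225519 ]
time: 12.43
tool_pos: [510.1, 108.5, 129.6]
tcp_rot: [-1.979, 1.571, 2.77]
contact_force: [-0.7, 0.6, -3.2]
grip_width: 16.0
[0.1390005  0.06624105 0.00037777]
```

View pics/s4a.png

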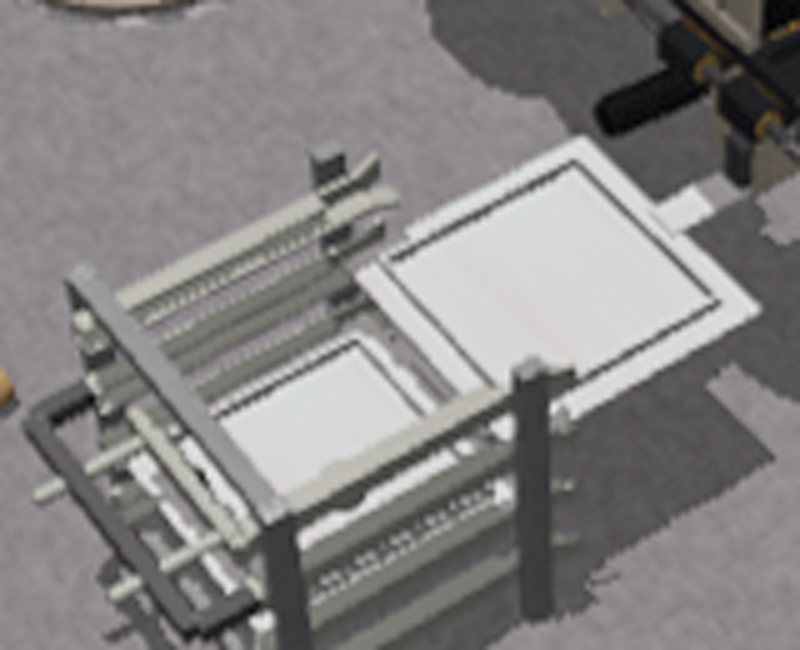

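```bash
for i in 1; do :; done; python3 -m crank '[{"dx":0.1,"dy":0,"dz":0,"spin":0},{"dx":0.1,"dy":0,"dz":0,"spin":0},{"dx":0.1,"dy":0,"dz":0,"spin":0}]'
python3 -c "
from h import *
print(sensors.get_obs()['moment'])"
python3 -m crank '[{"dx":0.1,"dy":0,"dz":0,"spin":0},{"dx":0.1,"dy":0,"dz":0,"spin":0},{"dx":0.1,"dy":0,"dz":0,"spin":0}]'
python3 -c "
from h import *
print(sensors.get_obs()['moment'])"
python3 -m crank '[{"dx":0.1,"dy":0,"dz":0,"spin":0},{"dx":0.1,"dy":0,"dz":0,"spin":0},{"dx":0.1,"dy":0,"dz":0,"spin":0}]'
python3 -c "
from h import *
print(sensors.get_obs()['moment'])"
```

```text
time: 12.73
tool_pos: [510.1, 108.5, 128.7]
tcp_rot: [-2.553, 1.571, 2.196]
contact_force: [-0.4, 0.5, -3.3]
grip_width: 15.9
[0.15200541 0.08141193 0.00417059]
time: 12.98
tool_pos: [510.3, 108.5, 127.9]
tcp_rot: [1.417, 1.57, -0.117]
contact_force: [-0.4, 0.4, -1.4]
grip_width: 16.2
[-0.14586513  0.10012716  0.02465551]
time: 13.23
tool_pos: [510.3, 108.6, 126.9]
tcp_rot: [1.657, 1.57, 0.124]
contact_force: [0.6, 0.9, -0.1]
grip_width: 15.8
[-0.23181969  0.07130059 -0.02893041]
```

```bash
python3 -m crank '[{"dx":-0.1,"dy":-0.02,"dz":0,"spin":0},{"dx":-0.1,"dy":-0.02,"dz":0.4,"spin":0},{"dx":-0.1,"dy":-0.02,"dz":0.8,"spin":0},{"dx":-0.1,"dy":-0.02,"dz":1.2,"spin":0},{"dx":-0.1,"dy":-0.02,"dz":1.6,"spin":0},{"dx":-0.1,"dy":-0.02,"dz":2,"spin":0},{"dx":-0.1,"dy":-0.02,"dz":2.5,"spin":0},{"dx":-0.1,"dy":-0.02,"dz":2.5,"spin":0},{"dx":-0.1,"dy":-0.02,"dz":2.5,"spin":0}]'
python3 - <<'E'
from h import *
snap('scene','s5');snap('side','d5')
t=-1.534;c,s=np.cos(t),np.sin(t)
plan([520-170*c,-161.4-170*s,128],[-s,c]);print(sensors.get_obs()['moment'])
crop('s5',195,160,160,130,5,'s5a')
E
```

```text
time: 13.98
tool_pos: [510.9, 82.9, 127.7]
tcp_rot: [-0.053, 1.57, -1.587]
contact_force: [-0.3, 0.2, -1.6]
grip_width: 15.9
tcp [510.9  83.3 127.7] axes x [ 0.e+00 -2.e-04 -1.e+00] y [0.9993 0.0368 0.    ] z [ 3.680e-02 -9.993e-01  2.000e-04]
shift cm [-0.03  0.01  7.49] spin -0.0 or 3.1416 j6 -0.023 j1 0.014 F [-0.05 -1.96 -2.25] t 14.0833 w 15.8
[-0.26418526  0.03753175  0.01300182]
```

View pics/s5a.png

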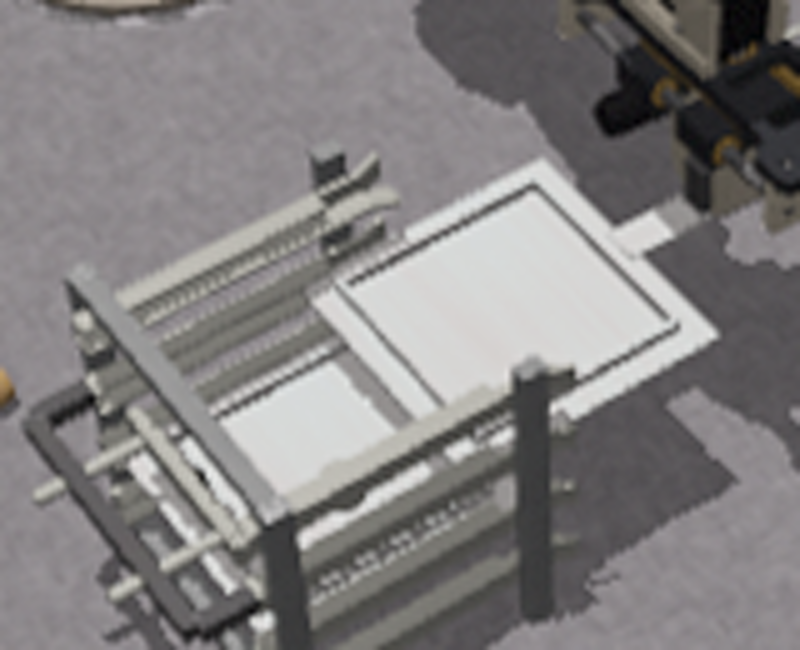

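```bash
python3 -m crank '[{"dx":0,"dy":0,"dz":0.4,"spin":0},{"dx":0,"dy":0,"dz":0.9,"spin":0},{"dx":0,"dy":0,"dz":1.4,"spin":0},{"dx":0,"dy":0,"dz":1.9,"spin":0},{"dx":0,"dy":0,"dz":2.4,"spin":0},{"dx":0,"dy":0,"dz":2.9,"spin":0}]'
python3 -c "
from h import *
print(sensors.get_obs()['moment'])"
python3 -m crank '[{"dx":0,"dy":0,"dz":0.5,"spin":0},{"dx":0,"dy":0,"dz":1,"spin":0},{"dx":0,"dy":0,"dz":1.5,"spin":0},{"dx":0,"dy":0,"dz":2,"spin":0},{"dx":0,"dy":0,"dz":2.5,"spin":0},{"dx":0,"dy":0,"dz":3,"spin":0},{"dx":0,"dy":0,"dz":3,"spin":0},{"dx":0,"dy":0,"dz":3,"spin":0}]'
python3 - <<'E'
from h import *
snap('scene','s6');
t=-1.534;c,s=np.cos(t),np.sin(t)
plan([520-143*c,-161.4-143*s,128],[-s,c]);print(sensors.get_obs()['moment'])
crop('s6',195,160,160,130,5,'s6a')
E
```

```text
time: 14.58
tool_pos: [512.0, 54.0, 127.8]
tcp_rot: [2.591, 1.571, 1.057]
contact_force: [0.7, 2.1, -0.4]
grip_width: 15.7
[ 0.05026271  0.07917754 -0.01746498]
time: 15.25
tool_pos: [513.1, 23.8, 127.7]
tcp_rot: [0.222, 1.57, -1.312]
contact_force: [0.3, -1.3, 0.0]
grip_width: 16.1
tcp [513.1  24.  127.7] axes x [ 1.e-04 -7.e-04 -1.e+00] y [9.993e-01 3.670e-02 1.000e-04] z [ 3.670e-02 -9.993e-01  7.000e-04]
shift cm [-0.03  0.01  4.26] spin -0.0001 or 3.1415 j6 -0.138 j1 -0.102 F [-0.61 -2.97 -1.05] t 15.3 w 15.7
[-0.36742979  0.06060429 -0.00937766]
```

View pics/s6a.png

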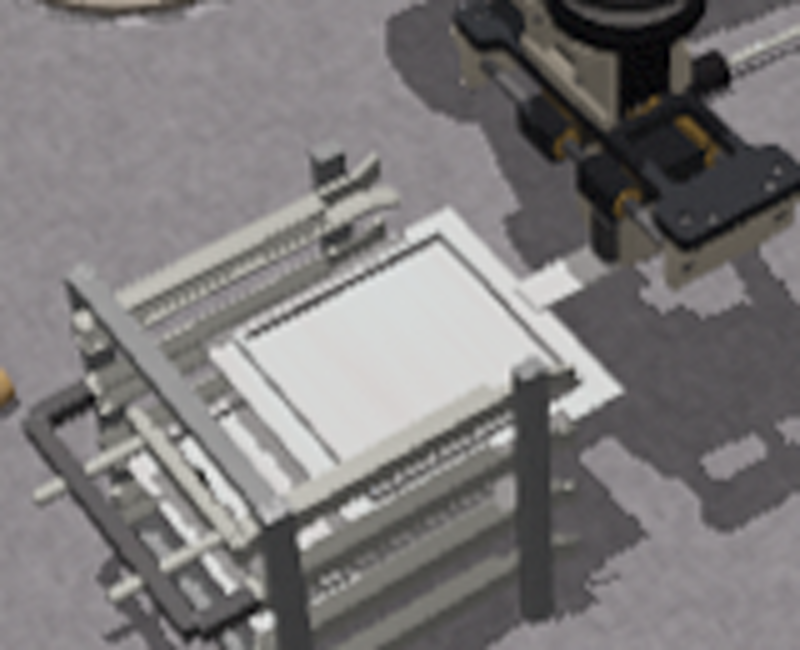

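```bash
python3 -m crank '[{"dx":0,"dy":0,"dz":0.4,"spin":0},{"dx":0,"dy":0,"dz":0.8,"spin":0},{"dx":0,"dy":0,"dz":1.2,"spin":0},{"dx":0,"dy":0,"dz":1.6,"spin":0},{"dx":0,"dy":0,"dz":2,"spin":0},{"dx":0,"dy":0,"dz":2.4,"spin":0},{"dx":0,"dy":0,"dz":2.7,"spin":0},{"dx":0,"dy":0,"dz":3,"spin":0},{"dx":0,"dy":0,"dz":3,"spin":0}]'
python3 -m crank '[{"dx":0,"dy":0,"dz":0.1,"spin":0},{"dx":0,"dy":0,"dz":0.2,"spin":0},{"dx":0,"dy":0,"dz":0.3,"spin":0},{"dx":0,"dy":0,"dz":0.4,"spin":0},{"dx":0,"dy":0,"dz":0.4,"spin":0}]'
python3 -m crank '[{"dx":0,"dy":0,"dz":0.1,"spin":0},{"dx":0,"dy":0,"dz":0.2,"spin":0},{"dx":0,"dy":0,"dz":0.3,"spin":0},{"dx":0,"dy":0,"dz":0.4,"spin":0},{"dx":0,"dy":0,"dz":0.4,"spin":0}]'
```

```text
time: 16.05
tool_pos: [514.3, -6.2, 127.8]
tcp_rot: [0.513, 1.57, -1.021]
contact_force: [-0.9, 0.4, 0.4]
grip_width: 15.9
time: 16.47
tool_pos: [514.4, -9.4, 127.8]
tcp_rot: [1.754, 1.571, 0.22]
contact_force: [-0.1, 2.7, 2.5]
grip_width: 15.8
time: 16.88
tool_pos: [514.5, -13.6, 127.8]
tcp_rot: [1.389, 1.571, -0.145]
contact_force: [-0.1, 2.7, 3.6]
grip_width: 15.7
```

```bash
python3 -m crank '[{"dx":0,"dy":0,"dz":0.1,"spin":0},{"dx":0,"dy":0,"dz":0.2,"spin":0},{"dx":0,"dy":0,"dz":0.2,"spin":0}]'
python3 -m crank '[{"dx":0,"dy":0,"dz":0.1,"spin":0},{"dx":0,"dy":0,"dz":0.2,"spin":0},{"dx":0,"dy":0,"dz":0.2,"spin":0}]'
python3 -m crank '[{"dx":0,"dy":0,"dz":0.1,"spin":0},{"dx":0,"dy":0,"dz":0.2,"spin":0},{"dx":0,"dy":0,"dz":0.2,"spin":0}]'
```

```text
time: 17.13
tool_pos: [514.6, -15.5, 127.8]
tcp_rot: [1.668, 1.571, 0.134]
contact_force: [-0.2, 4.2, 3.7]
grip_width: 15.9
time: 17.38
tool_pos: [514.7, -17.5, 127.8]
tcp_rot: [1.579, 1.571, 0.045]
contact_force: [0.1, 4.2, 5.6]
grip_width: 15.2
time: 17.63
tool_pos: [514.7, -19.4, 127.8]
tcp_rot: [1.921, 1.571, 0.387]
contact_force: [0.3, 5.3, 4.9]
grip_width: 15.8
```

```bash
python3 - <<'E'
from h import *
snap('scene','s7');snap('side','d7');print(sensors.get_obs()['contact_force'],sensors.get_obs()['moment'])
crop('s7',195,200,110,100,6,'s7a')
E
```

```text
[-0.47004161  4.36424397  5.30540403] [0.38364594 0.04132402 0.02518564]
```

View pics/s7a.png

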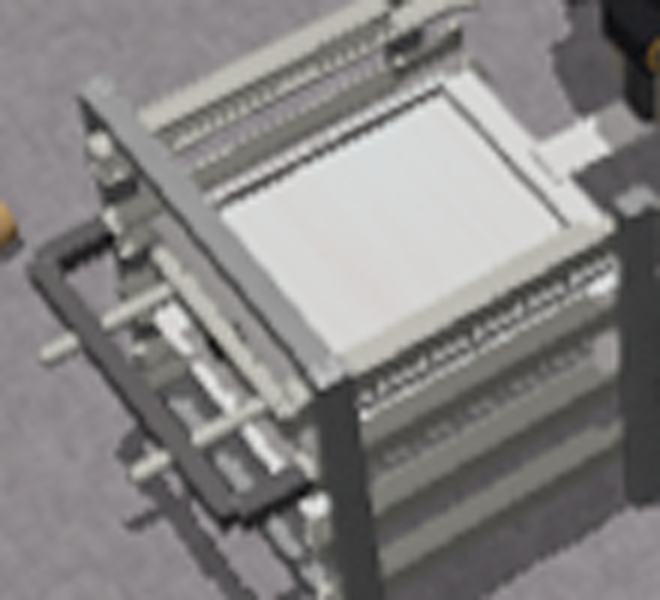

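```bash
python3 -m crank '[{"dx":-0.05,"dy":0,"dz":0,"spin":0},{"dx":-0.05,"dy":0,"dz":0,"spin":0},{"dx":-0.05,"dy":0,"dz":0,"spin":0}]'
python3 -m crank '[{"dx":-0.05,"dy":0,"dz":0,"spin":0},{"dx":-0.05,"dy":0,"dz":0,"spin":0},{"dx":-0.05,"dy":0,"dz":0,"spin":0}]'
```

```text
time: 17.98
tool_pos: [514.6, -19.6, 127.9]
tcp_rot: [-1.046, 1.57, -2.58]
contact_force: [1.6, 2.5, 0.8]
grip_width: 16.0
time: 18.23
tool_pos: [514.2, -19.6, 128.2]
tcp_rot: [-1.577, 1.569, -3.111]
contact_force: [-0.8, 0.2, -3.0]
grip_width: 15.8
```

```bash
python3 -m crank '[{"dx":0.03,"dy":0,"dz":0.05,"spin":0},{"dx":0.03,"dy":0,"dz":0.1,"spin":0},{"dx":0.03,"dy":0,"dz":0.1,"spin":0}]'
python3 -m crank '[{"dx":0,"dy":0,"dz":0.05,"spin":0},{"dx":0,"dy":0,"dz":0.1,"spin":0},{"dx":0,"dy":0,"dz":0.1,"spin":0}]'
python3 -m crank '[{"dx":0,"dy":0,"dz":0.05,"spin":0},{"dx":0,"dy":0,"dz":0.1,"spin":0},{"dx":0,"dy":0,"dz":0.1,"spin":0}]'
```

```text
time: 18.48
tool_pos: [514.5, -20.5, 128.2]
tcp_rot: [-1.781, 1.57, 2.969]
contact_force: [0.4, 0.6, -3.4]
grip_width: 15.7
time: 18.73
tool_pos: [514.6, -21.5, 128.3]
tcp_rot: [-1.976, 1.57, 2.773]
contact_force: [-0.2, 0.3, -3.3]
grip_width: 16.0
time: 18.98
tool_pos: [514.7, -21.8, 128.4]
tcp_rot: [-3.024, 1.57, 1.725]
contact_force: [-0.3, 4.7, -2.1]
grip_width: 15.8
```

```bash
python3 -m crank '[{"dx":0,"dy":0,"dz":0,"spin":0},{"dx":0,"dy":0,"dz":0,"spin":0}]'
python3 -m crank '[{"dx":0,"dy":0,"dz":0.05,"spin":0},{"dx":0,"dy":0,"dz":0.05,"spin":0},{"dx":0,"dy":0,"dz":0.05,"spin":0}]'
python3 -m crank '[{"dx":0,"dy":0,"dz":0.05,"spin":0},{"dx":0,"dy":0,"dz":0.05,"spin":0},{"dx":0,"dy":0,"dz":0.05,"spin":0}]'
```

```text
time: 19.15
tool_pos: [514.7, -21.8, 128.4]
tcp_rot: [-3.031, 1.57, 1.718]
contact_force: [-0.4, 4.6, -2.3]
grip_width: 15.8
time: 19.4
tool_pos: [514.7, -21.8, 128.4]
tcp_rot: [-3.087, 1.569, 1.663]
contact_force: [1.0, 8.1, -0.9]
grip_width: 15.7
time: 19.65
tool_pos: [514.7, -21.8, 128.5]
tcp_rot: [-3.094, 1.568, 1.655]
contact_force: [0.5, 8.8, -1.5]
grip_width: 15.7
```

```bash
python3 -m crank '[{"dx":0.02,"dy":0,"dz":0,"spin":0},{"dx":0.02,"dy":0,"dz":0,"spin":0},{"dx":0.02,"dy":0,"dz":0,"spin":0}]'
python3 -m crank '[{"dx":0,"dy":0,"dz":0,"spin":0},{"dx":0,"dy":0,"dz":0,"spin":0},{"dx":0,"dy":0,"dz":0,"spin":0},{"dx":0,"dy":0,"dz":0,"spin":0},{"dx":0,"dy":0,"dz":0,"spin":0},{"dx":0,"dy":0,"dz":0,"spin":0},{"dx":0,"dy":0,"dz":0,"spin":0},{"dx":0,"dy":0,"dz":0,"spin":0},{"dx":0,"dy":0,"dz":0,"spin":0},{"dx":0,"dy":0,"dz":0,"spin":0},{"dx":0,"dy":0,"dz":0,"spin":0},{"dx":0,"dy":0,"dz":0,"spin":0}]' 100
python3 - <<'E'
from h import *
snap('scene','s8');snap('side','d8');snap('wrist','w8')
crop('s8',195,180,160,130,5,'s8a')
E
```

```text
time: 19.9
tool_pos: [514.7, -21.8, 128.3]
tcp_rot: [-3.115, 1.568, 1.635]
contact_force: [0.2, 9.7, -1.1]
grip_width: 15.7
time: 20.9
tool_pos: [514.8, -23.4, 128.2]
tcp_rot: [2.435, 1.571, 0.901]
contact_force: [-0.9, 1.4, -0.3]
grip_width: 89.7
```

View pics/s8a.png

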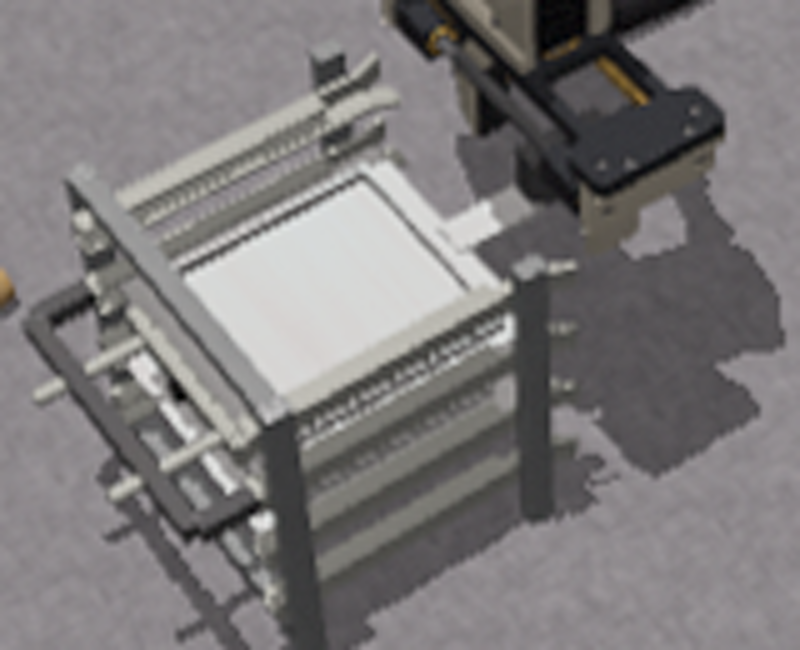

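View pics/w8.png

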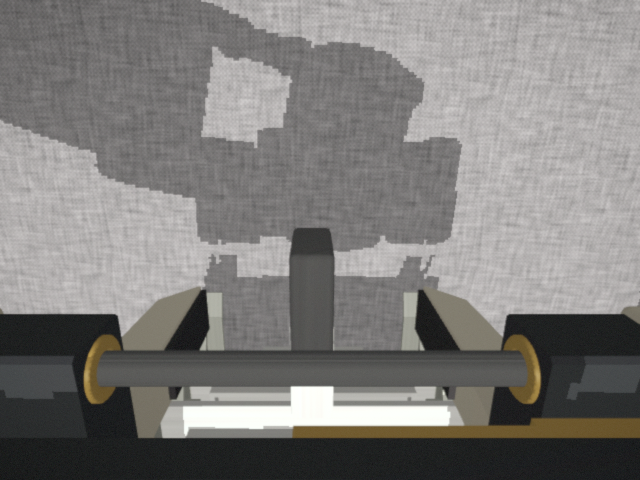

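The fingers are open and clear of the grip on both sides. I'll rise straight up and look from above.

```bash
python3 -m crank '[{"dx":-0.5,"dy":0,"dz":0,"spin":0},{"dx":-1.5,"dy":0,"dz":0,"spin":0},{"dx":-3,"dy":0,"dz":0,"spin":0},{"dx":-5,"dy":0,"dz":0,"spin":0},{"dx":-8,"dy":0,"dz":0,"spin":0},{"dx":-11,"dy":0,"dz":0,"spin":0},{"dx":-14,"dy":0,"dz":0,"spin":0},{"dx":-17,"dy":0,"dz":0,"spin":0},{"dx":-20,"dy":0,"dz":0,"spin":0},{"dx":-23,"dy":0,"dz":0,"spin":0},{"dx":-25,"dy":0,"dz":0,"spin":0},{"dx":-25,"dy":0,"dz":4,"spin":0},{"dx":-25,"dy":0,"dz":8,"spin":0},{"dx":-25,"dy":0,"dz":12,"spin":0},{"dx":-25,"dy":0,"dz":16,"spin":0},{"dx":-25,"dy":0,"dz":19,"spin":0},{"dx":-25,"dy":0,"dz":20,"spin":0},{"dx":-25,"dy":0,"dz":20,"spin":0},{"dx":-25,"dy":0,"dz":20,"spin":0},{"dx":-25,"dy":0,"dz":20,"spin":0}]'
python3 -m crank '[{"dx":0,"dy":0,"dz":0,"spin":0},{"dx":0,"dy":0,"dz":0,"spin":0},{"dx":0,"dy":0,"dz":0,"spin":0}]'
python3 - <<'E'
from h import *
o=snap('wrist','w9');print(o['tool_pos'],o['dq'].round(3));snap('scene','s9');snap('side','d9')
crop('w9',190,110,240,130,3.3,'w9b');crop('s9',195,185,125,125,4.8,'s9a')
E
```

```text
time: 22.72
tool_pos: [522.3, -221.8, 378.9]
tcp_rot: [1.96, 1.57, 0.427]
contact_force: [0.6, -0.1, -0.3]
grip_width: 91.6
time: 22.97
tool_pos: [522.4, -222.1, 378.6]
tcp_rot: [1.385, 1.57, -0.147]
contact_force: [-0.2, 0.4, 0.1]
grip_width: 91.5
[ 522.35808386 -222.12244613  378.61081807] [-0.006  0.004 -0.    -0.002 -0.002  0.001]
```

View pics/w9.png

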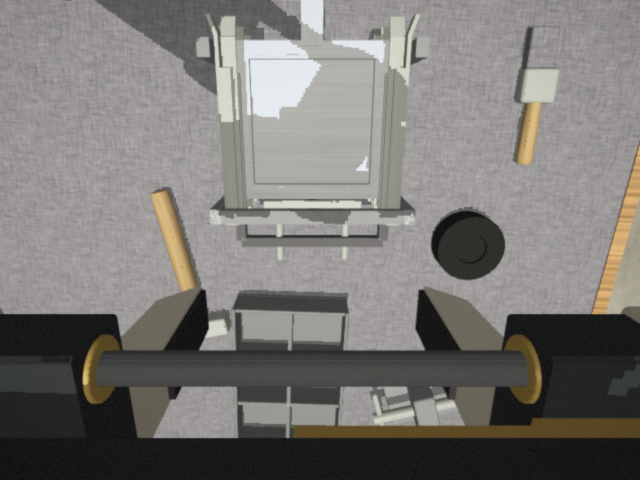

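View pics/w9b.png

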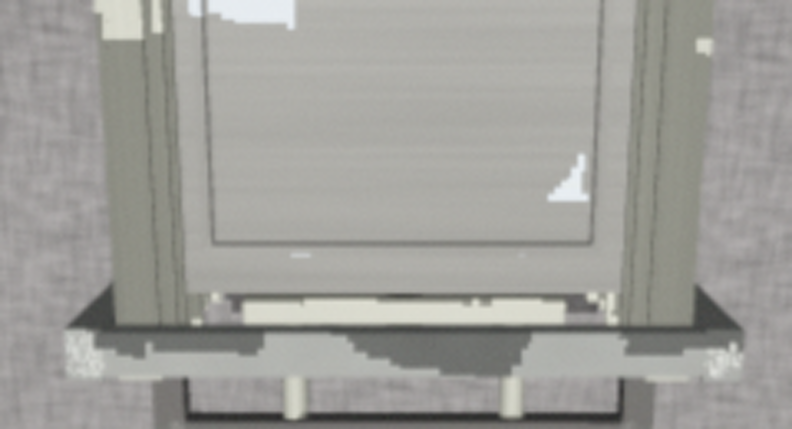

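View pics/s9a.png

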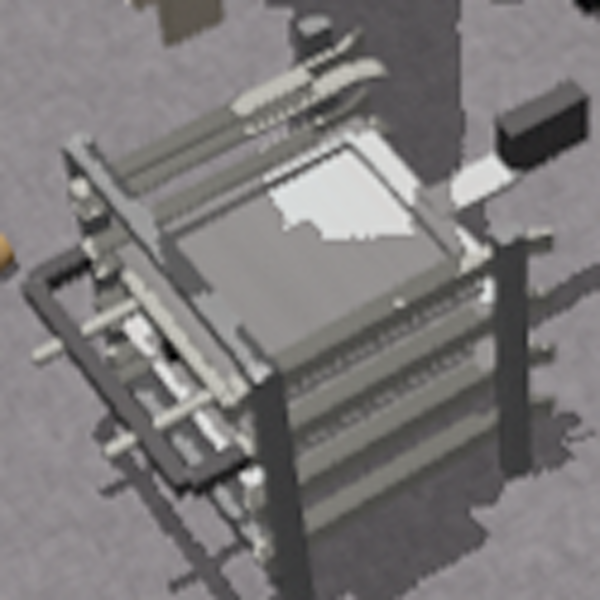

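```bash
python3 - <<'E'
from h import *
p=np.array([520,-161.4,1.1,-1.534]);c,s=np.cos(p[3]),np.sin(p[3])
def loc(uv,z):
    q=onz('w9',uv,z+p[2])-p[:3];return np.c_[c*q[:,0]+s*q[:,1],-s*q[:,0]+c*q[:,1]].round(1)
b=lambda x,y:(190+x/3.3-.5+.5/3.3,110+y/3.3-.35)
print('plate rear',loc([b(300,293),b(550,293)],124),'bar top front',loc([b(300,298.5),b(550,299)],132))
print('rim',loc([b(213,243),b(592,242)],132), 'bumper front pt',loc([b(405,293)],124))
E
python3 - <<'E'
from h import *
crop('d9',285,120,110,115,5,'d9a')
crop('w9',270,180,90,40,8,'w9c')
E
```

```text
plate rear [[ 66.7 -33.3]
 [ 66.6  45.9]] bar top front [[ 66.7 -32.7]
 [ 66.8  45.1]]
rim [[ 49.4 -59. ]
 [ 48.9  57.3]] bumper front pt [[66.7 -0. ]]
```

View pics/d9a.png

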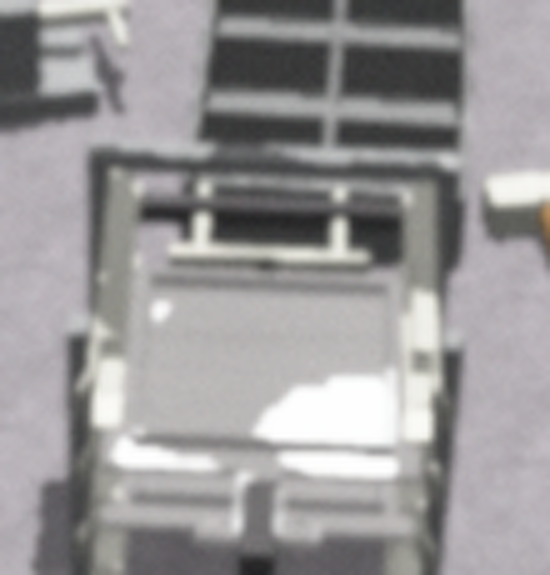

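View pics/w9c.png

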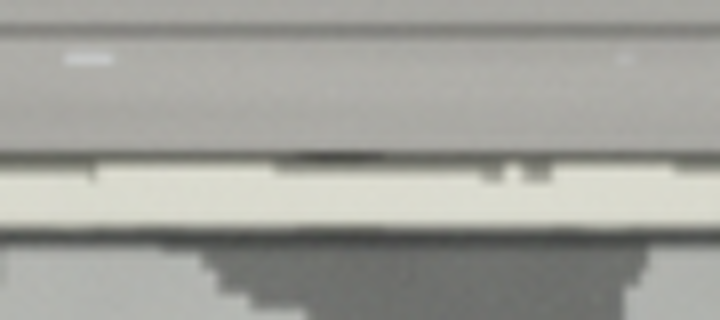

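View pics/d9.png

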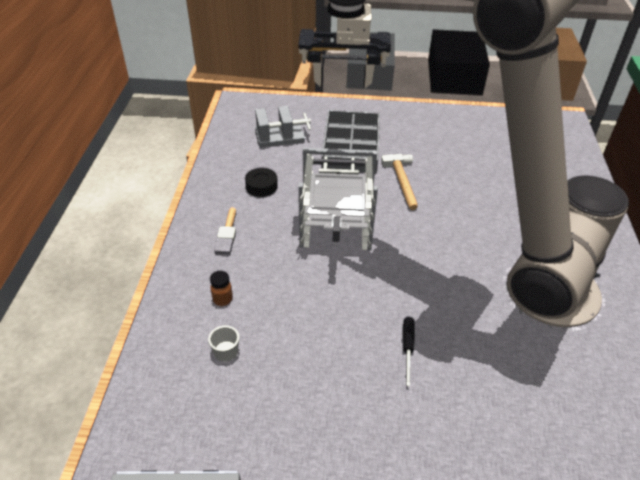

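The plate's rear edge and the bar's face both measure rack x = 66.7 mm, so there is no gap and the bumper is pressed flat. The bench items are in the same places as at the start. Handing in.

```bash
python3 -c "
from plant import bot,sensors
print(sensors.get_obs()['time']);print(bot.close_job())"
```

```text
23.1167
the job is handed in; nothing more can be done
None
```

The sheet is in the third rail pair, grip side out and fully home against the depth stop. I handed the job in at about 23 s of the 58 s allowed.

- **Insertion:** I gripped the upright block and lowered the sheet onto the rail ledges by feel. I then slid it in with small force readings. Partway in the grip was pressing down about 8 N on the rails, so I raised it slightly.
- **Stop:** Past the bumper the sheet stopped moving while the force rose to 8–10 N, well under 25 N. I took that as the solid bar, then opened the fingers and rose clear.
- **Last checks:** From the wrist camera, the plate's rear edge and the bar's face both come out at rack x = 66.7 mm, so there is no visible gap. The sheet looks flat and between the webs. The bench items show no visible movement in the side view.
- **Not seen at the end:** The lower sheet's bushing was hidden under the inserted sheet in the last pictures, so I couldn't check it directly. The arm and the loose sheet stayed well above it.
- **Disagreement:** The cameras put the rack's origin about 1 mm above the bench, not the 10 mm or so the description implies. Touching the ledge at about 121 mm agreed with the cameras, so I used that. The scene camera was also off by about 1 pixel.

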